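# Finish off a heating-pump change in the utility room

## Task

The new heating pump is in, so finish the job: with the infrared thermometer take the flow reading at the red band and then the return reading at the blue band, each time holding it steady for three seconds about 10 cm from the band and pointing at its middle, without touching the pipes, and put the thermometer back upright in its holster. Put every copper cut-out lying on the worktop into the scrap tub and hang every spanner by its ring on a hook of the tool rail; readings, scrap and spanners may be done in any order. Leave the flux tin, the tape roll and the cleaner bottle where they are.

Things in the scene. Friction and masses are not known exactly. Their poses are not given: they have to be found in the camera images.
- spanner_red: stubby steel combination spanner with a red dipped grip, lying flat, 0.2 kg, 180 mm long; +x runs along it from the open jaw to the ring end; origin under the middle of the grip, which is 74 mm long, 16 mm wide (y) and 14 mm thick (z) and is the balance point within 5 mm; may be absent
- spanner_red_eye (a point): centre of that spanner's ring, 70 mm along +x from the origin, 7 mm up; ring hole 23 mm wide, 14 mm thick, hole axis along z, ring 36 mm outside
- spanner_blue: stubby steel combination spanner with a blue dipped grip, lying flat, 0.2 kg, 180 mm long; +x runs along it from the open jaw to the ring end; origin under the middle of the grip, which is 74 mm long, 16 mm wide (y) and 14 mm thick (z) and is the balance point within 5 mm; may be absent
- spanner_blue_eye (a point): centre of that spanner's ring, 70 mm along +x from the origin, 7 mm up; ring hole 24 mm wide, 14 mm thick, hole axis along z, ring 37 mm outside
- spanner_yellow: stubby steel combination spanner with a yellow dipped grip, lying flat, 0.2 kg, 180 mm long; +x runs along it from the open jaw to the ring end; origin under the middle of the grip, which is 74 mm long, 16 mm wide (y) and 14 mm thick (z) and is the balance point within 5 mm; may be absent
- spanner_yellow_eye (a point): centre of that spanner's ring, 70 mm along +x from the origin, 7 mm up; ring hole 25 mm wide, 14 mm thick, hole axis along z, ring 38 mm outside
- hook0 (a point): top of the upturned tip of the fixed tool rail's first hook, at the rail's +y end; four hooks of 8 mm round steel, 70 mm apart along y, stand out to -x from a wooden bar (360 x 34 x 20 mm). Axes as the rail: z up, +x towards the bar. The tip points straight up, 239 mm over the worktop
- hook1 (a point): the same for the second hook. From the foot of each tip a level arm runs 50 mm along +x to the bar, its axis 34 mm below this point
- hook2 (a point): the same for the third hook. A ring lowered over a tip meets the arm 30 mm down and, when let go, swings down and hangs by its hole
- hook3 (a point): the same for the fourth hook, at the rail's -y end
- scrap1: scrap piece: cut-out 22 mm copper elbow, lying flat, 23 to 25 mm thick round tube, legs along its +x (46 mm) and +y (40 mm); origin under the crossing of the legs, leg axes 12.5 mm above it; 70 to 80 g; may be absent
- scrap2: scrap piece: cut-out 22 mm copper elbow, lying flat, 23 to 25 mm thick round tube, legs along its +x (46 mm) and +y (40 mm); origin under the crossing of the legs, leg axes 12.5 mm above it; 70 to 80 g; may be absent
- scrap3: scrap piece: cut-out 22 mm copper elbow, lying flat, 23 to 25 mm thick round tube, legs along its +x (46 mm) and +y (40 mm); origin under the crossing of the legs, leg axes 12.5 mm above it; 70 to 80 g; may be absent
- scrap4: scrap piece: cut-out 22 mm copper tee, lying flat, 23 to 25 mm thick round tube, stem along its +x (46 mm), cross bar along y (30 mm to either side); origin under the crossing of the legs, leg axes 12.5 mm above it; 70 to 80 g; may be absent
- tub: fixed grey plastic scrap tub, 160 mm square outside, 5 mm walls, 85 mm high, open top, floor 5 mm thick; origin under its centre
- pyro: pistol-shaped IR thermometer, 0.22 kg, always on: black handle 34 x 30 mm and 98 mm tall downwards, yellow barrel 126 mm long (x), 42 mm wide (y), 44 mm high on top of it (98 to 142 mm above the origin), origin under the handle's foot, +x the way it looks, +z up; grip the barrel from above across its width, at its middle 120 mm above the origin; it stands in its holster at the start
- lens (a point): front of the lens, 83 mm ahead of the barrel's middle and 120 mm above the origin's level; it measures along +x from here (axes as the thermometer)
- holster: fixed bench holster: open pocket 43 mm (x) by 39 mm (y) inside, 5 mm walls, rim 60 mm high, on a 110 x 90 mm foot; origin on the worktop under the pocket's centre, the pocket's floor (where the handle's foot rests) is 6 mm higher; the thermometer looks to its +x when put away
- pipes: fixed heating pipes of 22 mm copper: flow riser at the origin, with a pump on it (round, up to 47 mm out, below 160 mm height), return riser at x -45, y +90 mm; they bend off to +y at 318 and 285 mm height
- band_flow: red measuring band on the flow riser, 29 mm across and 40 mm high, origin at its middle on the pipe's axis; height varies
- band_return: blue measuring band on the return riser, same size, origin at its middle on the pipe's axis
- tin: flux tin, 60 mm across, 40 mm high; leave alone
- tape_roll: white roll of thread tape lying flat, 56 mm across, 14 mm high; leave alone
- cleaner: bottle of cleaner, 68 mm across, 190 mm tall; leave alone
There are look-alikes about, which are no part of the job. Leave any turquoise look-alike of the spanner_blue alone.

How it is judged:
By the outcome, as a careful person would: the job done as asked, in the order asked, and still so for the second after the job is handed in, with the robot touching nothing.
Of spanner_red, spanner_blue, spanner_yellow only 2 to 3 are there at a start; the rules pass over those that are not, and their reading is None.
Of scrap1, scrap2, scrap3, scrap4 only 3 to 4 are there at a start; the rules pass over those that are not, and their reading is None.
At some moment in a run one of spanner_red, spanner_blue, spanner_yellow, scrap1, scrap2, scrap3, scrap4 may be knocked a few centimetres aside while the robot is not near it.
It also fails if it takes over 210 s, if anything falls off the work surface, if the arm or the gripper's body presses on something with over 40 N, if the wrist force passes 120 N, or if a joint passes its speed limit or range.

## Robot

A 6-joint arm with a two-finger parallel gripper is mounted at the origin on the work surface. World frame = base frame: x ahead of the robot, y to its left, z up, the work surface at z = 0. Lengths are in m, angles in degrees, forces in N, time in s.
With the tool pointing down it reaches from about 0.3 to 0.75 m from the base axis. Payload 8.5 kg.
Tool frame: the origin (TCP) lies midway between the tips of the shut fingers; the grasp point (between the pads) lies 19 mm behind it; z points along the fingers, y is the line along which they close (so a half turn about z gives the same grasp; the last joint's range is limited). The gripper opens to 85 mm and grips with 20 to 120 N. Pads are 22 mm wide; open, the fingers measure 114 mm over their backs; the gripper's body (76 mm by 85 mm) begins 54 mm behind the grasp point. The pads swing forward as they close: fully open they stand 13 mm farther back than shut.
Start: joints at [63.18, 21.807, 74.336, -0, 83.858, -12.336], TCP at [0.138, 0.533, 0.231] pointing down, gripper open.
Joint ranges: [-178.18, 178.18], [-50.72, 133.34], [12.68, 142.11], [-81.47, 261.47], [9.98, 163.14], [-165.26, 165.26]. Speed limits (degrees/s): [136.94, 136.94, 180, 180, 180, 180].

## Interface

Orientations are given as a 3x3 rotation matrix whose columns are the frame's x, y, z axes.
In Python, from rig import observe, optics, order, spotter gives the robot as it stands.
- The arm moves only by the tool move_arm, never from a script. Its argument "series" is text: rows parted by semicolons, each of 5 numbers parted by spaces: the shift along the tool's x, y, z in cm, then the turn about the tool's z in degrees, then the opening, from -1 (shut) to 1 (fully open). A call has 1 to 8 rows; each row is the pose to reach, as a shift and turn from the pose commanded when the call began, along the tool's axes at that moment; what a row does not reach only later rows make up. A row lasts 1/8 s, in which the tool goes at most 62.5 mm and 10.7 degrees, less where a joint would pass 70% of its speed; a pose out of reach is approached as far as the arm can. A call with a gripper value outside its range is refused whole. The fingers move at their own pace and stop on an object; "force" is the grip in N (left out, the last holds). Time passes only in rows, so rows that repeat a pose let the fingers close. It gives the time, the measured TCP pose, the force, the opening and the grip force at its end, in the units of the state.
- observe(): the state, without advancing time (a new reading comes with each control period).
- optics.get_image(name): name is "scene" or "top"; returns a dict with "pixels" (384x512x3 uint8, blue, green, red), "camera_matrix" (3x3 intrinsics, pixels), "dist" ([k1, k2, p1, p2, k3] as OpenCV has them; the pictures are not rectified), "rvec" (rotation vector, rad) and "tvec" (3), from world to camera coordinates, as OpenCV has them. Camera axes: x right, y down, z forward; pixel columns grow to the right and rows downward; lengths in m; the calibration is good to about 2 mm. A picture is of the moment at which its call begins. There is no depth.
- order.close_job(): hands the job in; it is judged then, once.
Trained networks look in the newest picture that a camera, given by its name, has taken for a name from the list of things; names that differ only in an ending like _2 or _b are one class to them, and where a whole thing is asked for, a point or a joint stands for the part that bears it (a point fixed in the world has none). Each returns a list of dicts, best first, with "score" (0 to 1); they miss things now and then, are a little off and sometimes report something else, mostly with a low value. They report only what shows in the picture. A call takes as long as a camera call. They do not tell look-alikes from the thing itself.
- spotter.find_in(thing, camera): "point" ([x, y, z] in m, in world coordinates, good to about 4 mm: the middle of the surface that is visible of it).
- spotter.cut_out(thing, camera): "pixels" (384x512 bool, what is visible of it).
- spotter.mark_of(thing, camera): "point" ([x, y, z] in m, in world coordinates, good to about 4 mm: a listed point, or the origin of a listed thing).
The state is a dict: "time_s": time; "q": joint angles; "qvel": joint speeds; "joint_efforts": joint torques, N m; "position": TCP position; "tool_rot": TCP orientation; "ft_force": force on the tool from outside, world axes, zero at the start; "wrist_torque": the same for the moment, N m; "grip_width": finger opening in m; "gripper_force": force on a finger pad.
Only numpy, scipy, OpenCV 4.12 (cv2) and the standard library are available. Lean on these libraries where they do the work, as an engineer would, in place of code of your own. Each camera call takes 0.05 s, during which the arm holds its last target. There are 200 camera calls.

## Working session

There is one attempt and no reset: what is moved stays moved. The work goes in short steps, Python scripts to look and compute and a tool call to move; the robot and the scene stay as the last step left them, time stands still between calls to the robot, and variables do not carry over. Pictures are saved under pics/ and viewed, at most 14 in all, crops included, and the job is handed in when it is done.

Besides the shell and the picture viewer there is one more tool, called as name(argument=value, ...) on one line, values as JSON. move_arm: Moves the arm, as the interface text tells. Its arguments: {"type":"object","properties":{"series":{"type":"string"},"force":{"type":"number"}},"required":["series"]}

```bash
mkdir -p pics; ls; cat > h.py <<'E'
import numpy as np, cv2
from rig import observe, optics, order, spotter
def cam(n):
    im=optics.get_image(n); R=cv2.Rodrigues(np.array(im["rvec"],float))[0]
    im["R"]=R; im["C"]=-R.T@np.array(im["tvec"],float).ravel(); return im
def to_z(im,uv,z):
    p=cv2.undistortPoints(np.array([[uv]],float),np.array(im["camera_matrix"],float),np.array(im["dist"],float))[0,0]
    d=im["R"].T@np.array([p[0],p[1],1]); return im["C"]+d*(z-im["C"][2])/d[2]
def px(im,P):
    return cv2.projectPoints(np.array([P],float),np.array(im["rvec"],float),np.array(im["tvec"],float),np.array(im["camera_matrix"],float),np.array(im["dist"],float))[0].reshape(-1,2)
E
python3 - <<'E'
from h import *
s=observe(); print({k:np.round(v,3).tolist() for k,v in s.items()})
for n in("scene","top"):
    im=cam(n); print(n,im["C"].round(3),im["R"].round(2).tolist(),im["camera_matrix"]); cv2.imwrite(f"pics/{n}0.png",im["pixels"])
    for t in "spanner_red spanner_red_eye spanner_blue spanner_blue_eye spanner_yellow spanner_yellow_eye hook0 hook1 hook2 hook3 scrap1 scrap4 tub pyro lens holster pipes band_flow band_return tin tape_roll cleaner".split():
        print(t,[(np.round(d["point"],3).tolist(),round(d["score"],2)) for d in spotter.mark_of(t,n)])
E
```

```text
pics
{'time_s': 0.0, 'q': [63.177, 21.842, 74.383, 0.001, 83.858, -12.336], 'qvel': [0.08, 0.028, 0.027, 0.062, 0.015, -0.029], 'joint_efforts': [0.001, -44.847, -23.128, -0.0, 0.005, -0.0], 'position': [0.137, 0.532, 0.231], 'tool_rot': [[-0.968, 0.25, -0.001], [0.25, 0.968, -0.001], [0.0, -0.001, -1.0]], 'ft_force': [0.288, -0.303, -0.837], 'wrist_torque': [-0.044, -0.004, -0.054], 'gripper_force': 0.0, 'grip_width': 0.085}
scene [1.118 0.391 1.311] [[-0.59, 0.81, -0.01], [0.69, 0.5, -0.53], [-0.43, -0.32, -0.85]] [[454.51410787   0.         244.76159052]
 [  0.         454.51410787 187.51303782]
 [  0.           0.           1.        ]]
spanner_red [([0.471, -0.235, -0.003], 0.75)]
spanner_red_eye [([0.546, -0.22, 0.007], 0.72), ([0.473, -0.235, -0.001], 0.71), ([0.421, 0.219, -0.002], 0.61), ([0.593, -0.299, 0.238], 0.36)]
spanner_blue [([0.812, -0.258, 0.002], 0.87), ([0.238, -0.408, -0.002], 0.76), ([0.477, -0.357, 0.005], 0.64), ([0.383, -0.584, -0.002], 0.64), ([0.607, -0.16, 0.24], 0.4)]
spanner_blue_eye [([0.299, -0.438, 0.006], 0.79), ([0.594, -0.298, 0.239], 0.73), ([0.5
[... 2921 characters left out ...]
 0.099, 0.001], 0.58), ([0.419, -0.013, 0.001], 0.53), ([0.432, 0.088, 0.0], 0.5), ([0.599, -0.229, 0.235], 0.27)]
scrap4 [([0.508, 0.099, 0.001], 0.58), ([0.419, -0.013, 0.001], 0.53), ([0.432, 0.088, 0.0], 0.5), ([0.599, -0.229, 0.235], 0.27)]
tub [([0.686, 0.123, 0.002], 0.84)]
pyro [([0.419, 0.226, 0.006], 0.61)]
lens [([0.506, 0.231, 0.123], 0.59)]
holster [([0.423, 0.22, -0.003], 0.56)]
pipes [([0.558, 0.375, -0.002], 0.87)]
band_flow [([0.533, -0.489, 0.002], 0.71), ([0.56, 0.372, 0.205], 0.51)]
band_return [([0.605, -0.16, 0.236], 0.67), ([0.506, 0.456, 0.206], 0.63)]
tin [([0.536, -0.488, 0.002], 0.79)]
tape_roll [([0.366, -0.02, -0.0], 0.44)]
cleaner [([0.793, -0.026, -0.0], 0.74)]
```

View pics/scene0.png

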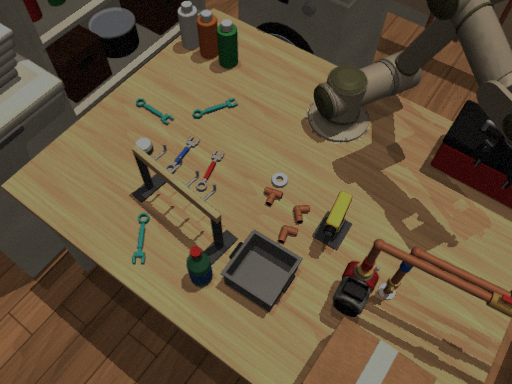

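View pics/top0.png

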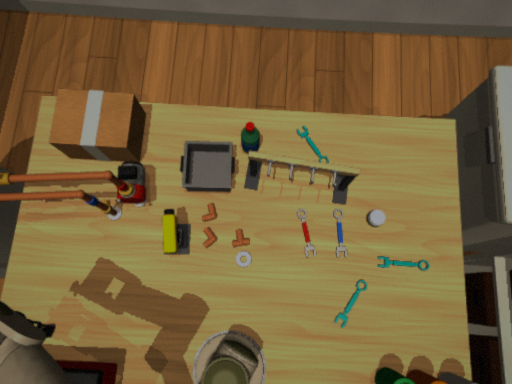

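The scene view shows the red spanner at (210,170), the blue one at (184,153) and turquoise look-alikes at (215,108), (153,110) and (141,238). It also shows a tee at (272,197) with the tape roll at (280,180), elbows at (301,213) and (288,232), the tub at (262,270), and the thermometer at (335,215). There is no yellow spanner and there are three scraps. Next I'll refine the poses.

```bash
cat >> h.py <<'E'
def rect(im,mask,z):
    """min-area rectangle of a mask laid on plane z: centre, (long, short), heading deg of long side"""
    n,l,st,_=cv2.connectedComponentsWithStats(mask.astype(np.uint8)); k=1+np.argmax(st[1:,4])
    c=max(cv2.findContours((l==k).astype(np.uint8),0,1)[0],key=cv2.contourArea)[:,0]
    w=np.array([to_z(im,u,z)[:2] for u in c],np.float32)*1000
    (cx,cy),(a,b),t=cv2.minAreaRect(w)
    if a<b: a,b,t=b,a,t+90
    return np.round([cx,cy,a,b,(t+90)%180-90],1)
def col(im,lo,hi,P,r=25):
    """HSV mask near world point P"""
    m=cv2.inRange(cv2.cvtColor(im["pixels"],cv2.COLOR_BGR2HSV),lo,hi)>0
    u=px(im,P)[0]; y,x=np.mgrid[:384,:512]; return m&(np.hypot(x-u[0],y-u[1])<r)
def marks(t,near=None,n=3,r=.04):
    for c in("top","scene"):
        P=[]
        for _ in range(n):
            optics.get_image(c)
            P+=[d["point"] for d in spotter.mark_of(t,c) if near is None or np.hypot(*(np.array(d["point"])-near)[:2])<r]
        if P: print(t,c,len(P),np.mean(P,0).round(4),np.std(P,0).round(4))
E
python3 - <<'E'
from h import *
A=np.array
for t,p in [("pyro",(.42,.223,0)),("lens",(.505,.231,.12)),("holster",(.42,.223,0)),("band_flow",(.557,.373,.2)),("band_return",(.507,.457,.2)),("pipes",(.556,.375,0))]: marks(t,A(p))
im=cam("top")
print("pyro",rect(im,col(im,(22,120,100),(35,255,255),(.42,.223,.148),40),.148))
for p in[(.430,.088,.0125),(.510,.099,.0125),(.42,-.01,.0125)]: print("scrap",rect(im,col(im,(2,90,60),(16,255,255),p,18),.0125))
for c in("top","scene"):
    im=cam(c); h=cv2.cvtColor(im["pixels"],cv2.COLOR_BGR2HSV)
    for p in[(.420,.223,.148),(.43,.088,.0125),(.473,-.238,.014),(.478,-.36,.014)]:
        u=px(im,p)[0].round().astype(int); print(c,u,h[u[1],u[0]])
s=cam("top")["pixels"]; a=cv2.resize(s[140:300,150:350],None,fx=4,fy=4,interpolation=cv2.INTER_CUBIC)[:600]; cv2.imwrite("pics/crop1.png",a)
E
```

```text
pyro top 3 [0.4171 0.2215 0.0047] [0.0012 0.0011 0.0001]
pyro scene 4 [0.4215 0.2211 0.0023] [0.0015 0.0015 0.001 ]
lens top 2 [0.5059 0.2322 0.1236] [0.     0.0018 0.0014]
lens scene 3 [0.5013 0.2332 0.1256] [0.0005 0.0024 0.0012]
holster top 3 [ 0.4242  0.2179 -0.0019] [0.0012 0.0017 0.0017]
holster scene 3 [0.4212 0.2212 0.0016] [0.0023 0.0007 0.0019]
band_flow top 3 [0.5576 0.3717 0.203 ] [0.0017 0.0021 0.0017]
band_flow scene 3 [0.5558 0.3691 0.2035] [0.0003 0.0013 0.0015]
band_return top 3 [0.505  0.4577 0.2032] [0.0009 0.0006 0.001 ]
band_return scene 3 [0.5044 0.4591 0.2075] [0.0007 0.0017 0.0016]
pipes top 3 [0.5598 0.3733 0.0015] [0.0006 0.0002 0.0004]
pipes scene 3 [ 0.5552  0.3765 -0.0021] [0.0021 0.0004 0.0009]
pyro [387.6 239.7 231.6 180.8  39.4]
scrap [435.5 100.7  72.3  45.5   1.5]
scrap [523.7 105.6  70.5  46.1 -21.2]
scrap [442.1  -6.2  60.5  59.3 -77. ]
top [167 234] [ 31 255 155]
top [213 239] [ 13 172 150]
top [305 232] [  2 233 153]
top [339 233] [108 216 145]
scene [341 207] [ 31 148 150]
scene [296 209] [ 10 165 116]
scene [210 169] [  1 199 140]
scene [182 153] [109 191 124]
```

View pics/crop1.png

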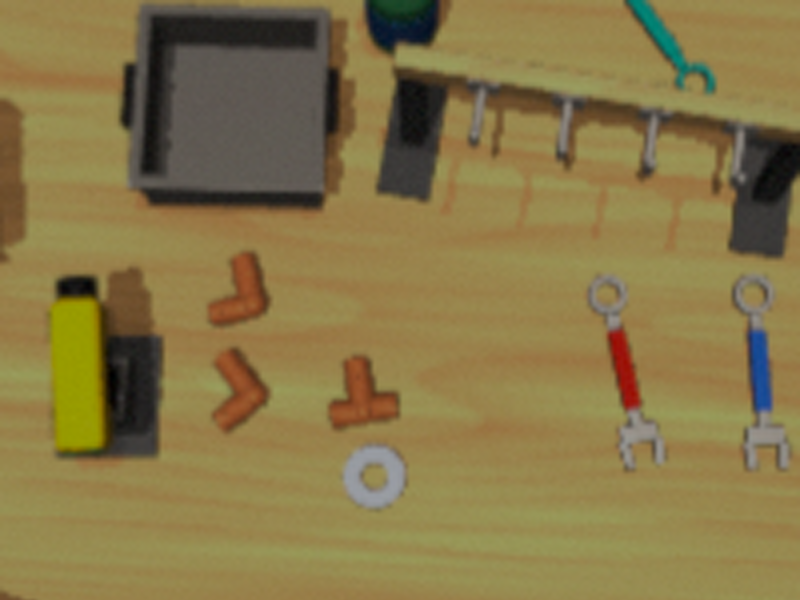

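The crop (4x, offset 150,140) shows the elbow corners at (253,389) and (257,303), and the tee crossing at (363,407) with its stem pointing up, clear of the tape roll at (375,477). The thermometer barrel is at (52–105, 295–455). I'll segment with tighter thresholds.

```bash
python3 - <<'E'
from h import *
A=np.array
def pk(im,u,v,z): return to_z(im,(150+u/4-.375,140+v/4-.375),z)[:2].round(4)*1000
im=cam("top")
m=col(im,(24,225,80),(36,255,255),(.42,.223,.148),40); print(m.sum(),"pyro",rect(im,m,.148))
for c,z in[((52,298),.148),((102,295),.148),((105,450),.148),((55,452),.148)]: print(pk(im,*c,z),end=' ')
print()
for c in("top","scene"):
  im=cam(c)
  for p in[(.430,.088,.0125),(.510,.099,.0125),(.42,-.01,.0125)]:
    m=col(im,(4,140,60),(14,255,255),p,22); print(c,"scrap",m.sum(),rect(im,m,.0125))
  for n,lo,hi,p in[("red",(0,180,60),(4,255,255),(.473,-.238,.014)),("blue",(104,140,60),(114,255,255),(.478,-.36,.014))]:
    m=col(im,lo,hi,p,25); print(c,n,m.sum(),rect(im,m,.014))
im=cam("top")
for nm,L in dict(A=[(253,389),(223,355),(222,425)],B=[(257,303),(243,258),(213,316)],T=[(363,407),(356,360),(333,413),(396,404)]).items(): print(nm,[pk(im,*c,.0125) for c in L])
for n,p in[("spanner_red",(.473,-.238,0)),("spanner_red_eye",(.543,-.221,0)),("spanner_blue",(.478,-.36,0)),("spanner_blue_eye",(.549,-.355,0)),("tub",(.686,.125,0))]: marks(n,A(p),2)
for p in[(.617,-.09),(.6085,-.16),(.601,-.229),(.5935,-.299)]: marks("hook0",A([*p,.24]),3,.03)
E
```

```text
462 pyro [424.2 216.6 125.9  39.8   9.2]
[483.8 244.3] [488.8 203.9] [363.1 187.8] [359.2 227.3] 
top scrap 187 [436.6 111.2  58.4  50.1  41.1]
top scrap 229 [523.5 106.   70.3  43.8 -23.2]
top scrap 164 [440.8  -9.5  61.2  53.7   3.8]
top red 64 [ 474.9 -241.5   67.    12.1   13.8]
top blue 69 [ 482.4 -363.3   65.4   13.1    5.3]
scene scrap 215 [431.9 110.6  55.   54.3  45.4]
scene scrap 256 [523.1 115.7  56.6  50.1  17.4]
scene scrap 170 [437.5  -6.4  59.8  56.2 -75.8]
scene red 72 [ 476.2 -237.7   69.9   15.9   12.6]
scene blue 55 [ 468.6 -360.3   43.7   14.3    6.4]
A [array([436.8,  89.6]), array([465.8, 119.2]), array([403. , 114.3])]
B [array([515.2,  92.7]), array([556.1, 109.1]), array([500.8, 131.4])]
T [array([426.7,  -9.9]), array([468.6,  -0.7]), array([419.7,  16.4]), array([431.1, -39.2])]
spanner_red top 2 [ 0.4761 -0.2411  0.002 ] [0.0004 0.0024 0.0008]
spanner_red scene 2 [ 0.4708 -0.2394 -0.0012] [0.0005 0.0018 0.0026]
spanner_red_eye top 2 [ 0.5394 -0.2235  0.01  ] [0.0018 0.0005 0.0006]
spanner_red_eye scene 2 [ 0.5448 -0.2228  0.0068] [0.0003 0.0026 0.001 ]
spa
[... 166 characters left out ...]
 -0.3542  0.0061] [0.0004 0.0014 0.0012]
spanner_blue_eye scene 2 [ 0.5458 -0.3541  0.008 ] [0.0004 0.0019 0.0016]
tub top 1 [0.6838 0.1234 0.0015] [0. 0. 0.]
tub scene 1 [0.6819 0.1291 0.0022] [0. 0. 0.]
hook0 top 2 [ 0.6166 -0.089   0.2386] [0.0007 0.0007 0.0015]
hook0 scene 3 [ 0.6174 -0.0931  0.2399] [0.0007 0.0011 0.0007]
hook0 top 3 [ 0.606  -0.1611  0.2373] [0.0002 0.0004 0.0009]
hook0 scene 3 [ 0.6083 -0.1593  0.2373] [0.0003 0.001  0.0012]
hook0 top 3 [ 0.5984 -0.2301  0.2377] [0.0012 0.0007 0.0011]
hook0 scene 3 [ 0.6029 -0.2289  0.2385] [0.0005 0.0013 0.0004]
hook0 top 3 [ 0.5918 -0.2974  0.2388] [0.0015 0.0014 0.0004]
hook0 scene 3 [ 0.5968 -0.2996  0.2383] [0.0009 0.0005 0.0014]
```

```bash
cat >> h.py <<'E'
def go(*targets):
    """targets (x,y,z,heading of tool y deg): print shifts in tool axes (cm) and turn from the present pose"""
    s=observe(); p=s["position"]; R=np.array(s["tool_rot"]); h0=np.degrees(np.arctan2(R[1,1],R[0,1]))
    print("t",round(s["time_s"],2),"at",np.round(p,4),"h",h0.round(2),"w",round(s["grip_width"],4),"F",np.round(s["ft_force"],1),"tilt",R[:,2].round(3))
    for x,y,z,h in targets:
        d=np.array([x,y,z])-p; print((R.T@d*100).round(2), "turn",round(-((h-h0+180)%360-180),1), "dist",np.linalg.norm(d).round(3))
E
python3 -c "
from h import *
go((.4215,.22,.20,98),(.4215,.22,.104,98))"
```

```text
t 10.7 at [0.1376 0.5325 0.2313] h 75.51 w 0.0858 F [ 0.4  0.2 -0.3] tilt [ 0. -0. -1.]
[-35.31 -23.15   3.13] turn -22.5 dist 0.423
[-35.31 -23.15  12.73] turn -22.5 dist 0.441
```

move_arm(series="-35.3 -23.1 3.1 -22.5 1; -35.3 -23.1 3.1 -22.5 1; -35.3 -23.1 3.1 -22.5 1; -35.3 -23.1 3.1 -22.5 1; -35.3 -23.1 3.1 -22.5 1; -35.3 -23.1 3.1 -22.5 1; -35.3 -23.1 3.1 -22.5 1; -35.3 -23.1 3.1 -22.5 1", force=40)

```text
time_s: 11.7
position: [0.4238, 0.2178, 0.1999]
tool_rot: [[-0.991, -0.134, -0.0], [-0.134, 0.991, -0.0], [0.0, -0.0, -1.0]]
ft_force: [-0.4, 0.2, 0.3]
grip_width: 0.0856
gripper_force: 0.0
```

move_arm(series="0 0 5 0 1; 0 0 9.6 0 1; 0 0 9.6 0 1; 0 0 9.6 0 1")

```text
time_s: 12.2
position: [0.4221, 0.2213, 0.1059]
tool_rot: [[-0.99, -0.14, 0.002], [-0.14, 0.99, 0.001], [-0.002, 0.0, -1.0]]
ft_force: [0.5, 0.6, 1.4]
grip_width: 0.0852
gripper_force: 0.0
```

```bash
python3 -c "
from h import *
go((.4215,.22,.104,98))
a=[]
for n in('top','scene'):
    im=cam(n);u=px(im,(.4215,.22,.126))[0].astype(int);a.append(cv2.resize(im['pixels'][max(u[1]-50,0):u[1]+50,u[0]-50:u[0]+50],(400,400)))
cv2.imwrite('pics/g1.png',np.hstack(a))"
```

```text
t 12.2 at [0.4221 0.2213 0.1059] h 98.06 w 0.0852 F [0.5 0.6 1.4] tilt [ 0.002  0.001 -1.   ]
[ 0.08 -0.12  0.19] turn 0.1 dist 0.002
```

View pics/g1.png

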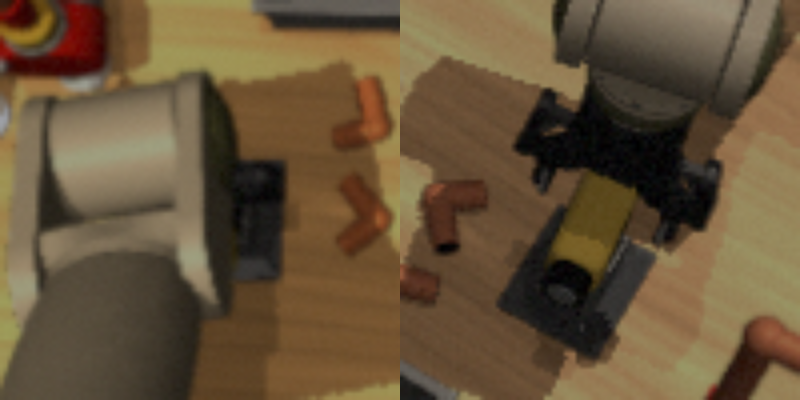

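The right half shows the fingers straddling the yellow barrel at (590,220), clear on both sides. I'll close now.

move_arm(series="0 0 0 0 -1; 0 0 0 0 -1; 0 0 0 0 -1; 0 0 0 0 -1; 0 0 0 0 -1; 0 0 0 0 -1; 0 0 0 0 -1; 0 0 0 0 -1", force=40)

```text
time_s: 13.3
position: [0.4218, 0.2206, 0.1049]
tool_rot: [[-0.99, -0.139, 0.001], [-0.139, 0.99, 0.0], [-0.001, 0.0, -1.0]]
ft_force: [0.3, -1.2, 5.7]
grip_width: 0.0418
gripper_force: 40.9
```

```bash
python3 -c "
from h import *
go((.4215,.22,.104,98)); print(observe()['wrist_torque'])"
```

```text
t 13.3 at [0.4218 0.2206 0.1049] h 98.01 w 0.0418 F [ 0.3 -1.2  5.7] tilt [ 0.001  0.    -1.   ]
[ 0.04 -0.05  0.09] turn 0.0 dist 0.001
[-0.05739162  0.19635207 -0.01846114]
```

move_arm(series="0 0 -2 0 -1; 0 0 -5 0 -1; 0 0 -8.5 0 -1; 0 0 -8.5 0 -1; 0 0 -8.5 0 -1")

```text
time_s: 13.92
position: [0.4209, 0.2204, 0.1881]
tool_rot: [[-0.99, -0.139, -0.002], [-0.139, 0.99, -0.001], [0.002, -0.0, -1.0]]
ft_force: [0.1, -0.5, -2.7]
grip_width: 0.0418
gripper_force: 41.2
```

```bash
python3 -c "
from h import *
go((.3684,.3461,.183,98),(.3179,.4316,.1845,98))
for c in('top','scene'):
    optics.get_image(c)
    for t in('lens','pyro'): print(c,t,[(np.round(d['point'],4).tolist(),round(d['score'],2)) for d in spotter.mark_of(t,c)])"
```

```text
t 13.93 at [0.4209 0.2204 0.1881] h 98.02 w 0.0418 F [ 0.1 -0.5 -2.7] tilt [-0.002 -0.001 -1.   ]
[ 3.44 13.18  0.52] turn 0.0 dist 0.136
[ 7.25 22.35  0.37] turn 0.0 dist 0.235
top lens []
top pyro [([0.417, 0.2198, 0.0869], 0.41), ([0.508, 0.0987, 0.0011], 0.27)]
scene lens [([0.5053, 0.2329, 0.207], 0.9), ([0.5554, 0.3753, -0.0003], 0.25)]
scene pyro [([0.4186, 0.2196, 0.085], 0.8)]
```

move_arm(series="1.7 6.6 0.3 0 -1; 3.4 13.2 0.5 0 -1; 3.4 13.2 0.5 0 -1; 3.4 13.2 0.5 0 -1; 3.4 13.2 0.5 0 -1")

```text
time_s: 14.85
position: [0.3701, 0.3455, 0.1842]
tool_rot: [[-0.99, -0.138, -0.0], [-0.138, 0.99, -0.0], [0.0, -0.0, -1.0]]
ft_force: [0.5, 0.6, -2.5]
grip_width: 0.0415
gripper_force: 42.1
```

```bash
python3 -c "
from h import *
go((.3684,.3461,.184,98),(.3179,.4316,.1845,98))
T={'lens':(.45,.36,.2),'band_flow':(.5565,.3725,.2),'band_return':(.506,.458,.2)}
for c in('top','scene'):
    im=cam(c)
    for t in T: print(c,t,[(np.round(d['point'],4).tolist(),round(d['score'],2)) for d in spotter.mark_of(t,c) if np.linalg.norm(np.array(d['point'])-T[t])<.06])
cv2.imwrite('pics/f1.png',cv2.resize(im['pixels'][200:330,270:470],None,fx=4,fy=4))"
```

```text
t 14.85 at [0.3701 0.3455 0.1842] h 97.94 w 0.0415 F [ 0.5  0.6 -2.5] tilt [-0. -0. -1.]
[0.16 0.08 0.02] turn -0.1 dist 0.002
[ 3.98  9.24 -0.03] turn -0.1 dist 0.101
top lens [([0.4549, 0.3565, 0.2043], 0.51)]
top band_flow [([0.5582, 0.3713, 0.2025], 0.55)]
top band_return [([0.5076, 0.4546, 0.2052], 0.4)]
scene lens [([0.4509, 0.3568, 0.2057], 0.64)]
scene band_flow [([0.5585, 0.3718, 0.2038], 0.62)]
scene band_return [([0.503, 0.4567, 0.2101], 0.59)]
```

View pics/f1.png

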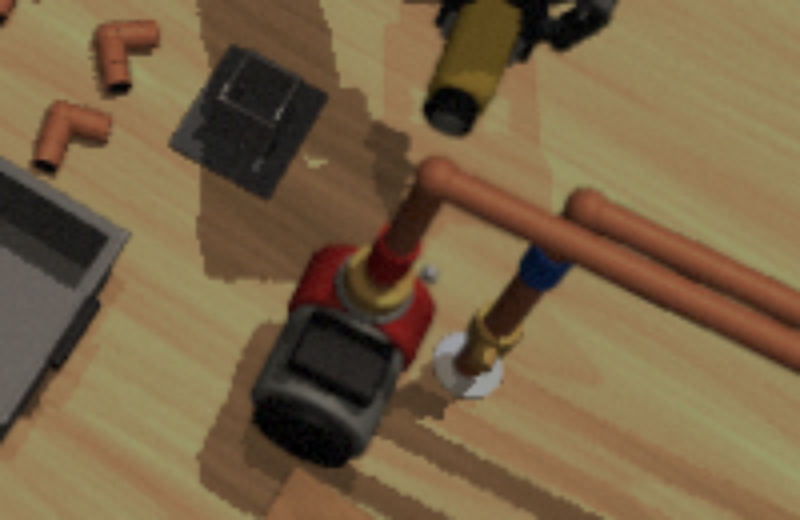

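The thermometer (445,100) looks past the flow pipe's bend at the red band (397,257). The blue band (543,265) is partly hidden by the flow pipe. I'll check the band heights and whether the bands show in the top view.

```bash
python3 -c "
from h import *
im=cam('scene')
for n,x,y in(('flow',.557,.372),('ret',.506,.457)):
    print(n,[(z,((px(im,(x,y,z))[0]-(270,200))*4).round().tolist()) for z in(.16,.18,.184,.20,.204,.22,.224,.24)])
t=cam('top')
for n,x,y in(('flow',.557,.372),('ret',.506,.457)):
    print(n,[(z,px(t,(x,y,z))[0].round(1).tolist()) for z in(.184,.204,.224,.3)])
cv2.imwrite('pics/t1.png',cv2.resize(t['pixels'][160:230,60:160],None,fx=6,fy=6))
"
```

```text
flow [(0.16, [377.0, 274.0]), (0.18, [384.0, 263.0]), (0.184, [385.0, 260.0]), (0.2, [390.0, 251.0]), (0.204, [392.0, 248.0]), (0.22, [397.0, 239.0]), (0.224, [399.0, 236.0]), (0.24, [404.0, 226.0])]
ret [(0.16, [524.0, 285.0]), (0.18, [533.0, 274.0]), (0.184, [535.0, 272.0]), (0.2, [542.0, 262.0]), (0.204, [543.0, 260.0]), (0.22, [551.0, 250.0]), (0.224, [553.0, 248.0]), (0.24, [560.0, 238.0])]
flow [(0.184, [123.0, 187.4]), (0.204, [120.9, 185.7]), (0.224, [118.8, 184.0]), (0.3, [109.9, 177.1])]
ret [(0.184, [93.9, 201.2]), (0.204, [91.4, 199.7]), (0.224, [88.7, 198.2]), (0.3, [77.8, 192.1])]
```

View pics/t1.png

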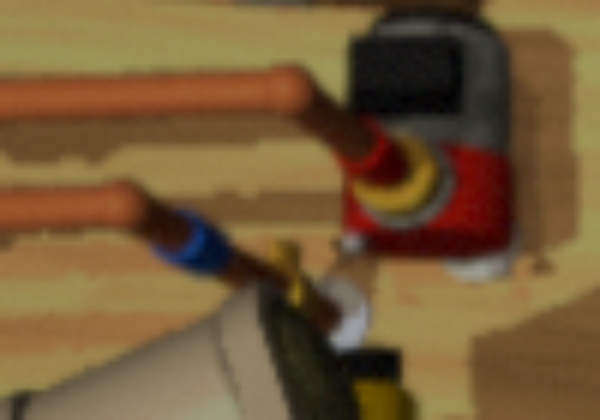

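move_arm(series="0 0 0 0 -1; 0 0 0 0 -1; 0 0 0 0 -1; 0 0 0 0 -1; 0 0 0 0 -1; 0 0 0 0 -1; 0 0 0 0 -1; 0 0 0 0 -1")

```text
time_s: 16.35
position: [0.3695, 0.3465, 0.1843]
tool_rot: [[-0.99, -0.139, -0.0], [-0.139, 0.99, 0.0], [0.0, 0.0, -1.0]]
ft_force: [1.6, 0.7, -2.3]
grip_width: 0.0417
gripper_force: 42.1
```

move_arm(series="0 0 0 0 -1; 0 0 0 0 -1; 0 0 0 0 -1; 0 0 0 0 -1; 0 0 0 0 -1; 0 0 0 0 -1; 0 0 0 0 -1; 0 0 0 0 -1")

```text
time_s: 17.35
position: [0.3695, 0.3465, 0.1843]
tool_rot: [[-0.99, -0.139, -0.0], [-0.139, 0.99, 0.0], [0.0, 0.0, -1.0]]
ft_force: [-0.1, 0.1, -2.4]
grip_width: 0.0415
gripper_force: 42.1
```

move_arm(series="0 0 0 0 -1; 0 0 0 0 -1; 0 0 0 0 -1; 0 0 0 0 -1; 0 0 0 0 -1; 0 0 0 0 -1; 0 0 0 0 -1; 0 0 0 0 -1")

```text
time_s: 18.35
position: [0.3695, 0.3465, 0.1843]
tool_rot: [[-0.99, -0.139, 0.0], [-0.139, 0.99, -0.0], [-0.0, -0.0, -1.0]]
ft_force: [0.0, 0.1, -3.0]
grip_width: 0.0418
gripper_force: 42.1
```

move_arm(series="0 0 0 0 -1; 0 0 0 0 -1; 0 0 0 0 -1; 0 0 0 0 -1; 0 0 0 0 -1; 0 0 0 0 -1; 0 0 0 0 -1; 0 0 0 0 -1")

```text
time_s: 19.35
position: [0.3695, 0.3465, 0.1843]
tool_rot: [[-0.99, -0.139, -0.0], [-0.139, 0.99, -0.0], [0.0, -0.0, -1.0]]
ft_force: [0.4, -1.3, -2.6]
grip_width: 0.0414
gripper_force: 42.1
```

```bash
python3 -c "
from h import *
go((.3684,.3461,.184,98),(.318,.4312,.1855,98))"
```

```text
t 19.35 at [0.3695 0.3465 0.1843] h 98.02 w 0.0414 F [ 0.4 -1.3 -2.6] tilt [-0. -0. -1.]
[ 0.11 -0.03  0.03] turn 0.0 dist 0.001
[ 3.92  9.1  -0.12] turn 0.0 dist 0.099
```

move_arm(series="2 4.5 0 0 -1; 3.9 9.1 -0.1 0 -1; 3.9 9.1 -0.1 0 -1; 3.9 9.1 -0.1 0 -1; 3.9 9.1 -0.1 0 -1; 3.9 9.1 -0.1 0 -1; 3.9 9.1 -0.1 0 -1; 3.9 9.1 -0.1 0 -1")

```text
time_s: 20.35
position: [0.3183, 0.431, 0.1854]
tool_rot: [[-0.99, -0.139, 0.0], [-0.139, 0.99, 0.0], [-0.0, 0.0, -1.0]]
ft_force: [0.3, -0.9, -2.6]
grip_width: 0.0415
gripper_force: 42.7
```

```bash
python3 -c "
from h import *
go((.318,.4312,.1855,98))
T={'lens':(.40,.442,.2),'band_flow':(.5565,.3725,.2),'band_return':(.506,.458,.2)}
for c in('top','scene'):
    im=cam(c)
    for t in T: print(c,t,[(np.round(d['point'],4).tolist(),round(d['score'],2)) for d in spotter.mark_of(t,c) if np.linalg.norm(np.array(d['point'])-T[t])<.06])"
```

```text
t 20.35 at [0.3183 0.431  0.1854] h 97.99 w 0.0415 F [ 0.3 -0.9 -2.6] tilt [ 0.  0. -1.]
[ 0.03  0.02 -0.01] turn -0.0 dist 0.0
top lens [([0.4028, 0.4442, 0.2014], 0.9)]
top band_flow [([0.5579, 0.373, 0.2056], 0.48)]
top band_return [([0.5052, 0.4584, 0.2051], 0.49)]
scene lens [([0.3996, 0.4431, 0.2051], 0.56)]
scene band_flow [([0.5553, 0.37, 0.2038], 0.63)]
scene band_return [([0.5046, 0.4601, 0.2095], 0.67)]
```

move_arm(series="0 0 0 0 -1; 0 0 0 0 -1; 0 0 0 0 -1; 0 0 0 0 -1; 0 0 0 0 -1; 0 0 0 0 -1; 0 0 0 0 -1; 0 0 0 0 -1")

```text
time_s: 21.75
position: [0.3182, 0.4312, 0.1853]
tool_rot: [[-0.99, -0.139, -0.0], [-0.139, 0.99, -0.0], [0.0, -0.0, -1.0]]
ft_force: [-0.7, 0.4, -3.2]
grip_width: 0.0413
gripper_force: 42.7
```

move_arm(series="0 0 0 0 -1; 0 0 0 0 -1; 0 0 0 0 -1; 0 0 0 0 -1; 0 0 0 0 -1; 0 0 0 0 -1; 0 0 0 0 -1; 0 0 0 0 -1")

```text
time_s: 22.75
position: [0.3182, 0.4312, 0.1853]
tool_rot: [[-0.99, -0.139, 0.0], [-0.139, 0.99, -0.0], [-0.0, -0.0, -1.0]]
ft_force: [0.0, -0.1, -2.0]
grip_width: 0.0416
gripper_force: 42.7
```

move_arm(series="0 0 0 0 -1; 0 0 0 0 -1; 0 0 0 0 -1; 0 0 0 0 -1; 0 0 0 0 -1; 0 0 0 0 -1; 0 0 0 0 -1; 0 0 0 0 -1")

```text
time_s: 23.75
position: [0.3182, 0.4312, 0.1853]
tool_rot: [[-0.99, -0.139, -0.0], [-0.139, 0.99, -0.0], [0.0, -0.0, -1.0]]
ft_force: [-0.4, 0.2, -2.1]
grip_width: 0.0419
gripper_force: 42.7
```

move_arm(series="0 0 0 0 -1; 0 0 0 0 -1; 0 0 0 0 -1; 0 0 0 0 -1; 0 0 0 0 -1; 0 0 0 0 -1; 0 0 0 0 -1; 0 0 0 0 -1")

```text
time_s: 24.75
position: [0.3182, 0.4312, 0.1853]
tool_rot: [[-0.99, -0.139, 0.0], [-0.139, 0.99, 0.0], [-0.0, 0.0, -1.0]]
ft_force: [-0.1, -1.1, -3.3]
grip_width: 0.0415
gripper_force: 42.7
```

move_arm(series="-1.8 -5.6 -0.5 0 -1; -3.7 -11.2 -0.5 0 -1; -5.5 -16.8 -0.5 0 -1; -7.3 -22.3 -0.5 0 -1; -7.3 -22.3 -0.5 0 -1; -7.3 -22.3 -0.5 0 -1; -7.3 -22.3 -0.5 0 -1; -7.3 -22.3 -0.5 0 -1")

```text
time_s: 25.75
position: [0.4211, 0.2214, 0.1903]
tool_rot: [[-0.99, -0.141, -0.0], [-0.141, 0.99, 0.0], [0.0, 0.0, -1.0]]
ft_force: [0.9, 0.5, -3.1]
grip_width: 0.0418
gripper_force: 43.0
```

```bash
python3 -c "
from h import *
go((.4218,.2206,.1049,98.01))
for c in('top','scene'):
    im=cam(c)
    for t in ('pyro','lens','holster'): print(c,t,[(np.round(d['point'],4).tolist(),round(d['score'],2)) for d in spotter.mark_of(t,c)])"
```

```text
t 25.75 at [0.4211 0.2214 0.1903] h 98.12 w 0.0418 F [ 0.9  0.5 -3.1] tilt [-0.  0. -1.]
[-0.06 -0.09  8.54] turn 0.1 dist 0.085
top pyro [([0.4745, -0.2407, 0.0037], 0.64)]
top lens [([0.5358, -0.2231, 0.0089], 0.51)]
top holster [([0.4249, 0.2176, -0.0031], 0.75)]
scene pyro [([0.4214, 0.2214, 0.0876], 0.58), ([0.4268, 0.0888, -0.0025], 0.52)]
scene lens [([0.5041, 0.2333, 0.2112], 0.94), ([0.4731, -0.2413, -0.0042], 0.74)]
scene holster [([0.4201, 0.2197, 0.0011], 0.97)]
```

Going down into the pocket slowly, stopping before the floor to check forces.

move_arm(series="-0.1 -0.1 0 0 -1; -0.1 -0.1 1.5 0 -1; -0.1 -0.1 2.5 0 -1; -0.1 -0.1 3.5 0 -1; -0.1 -0.1 4.5 0 -1; -0.1 -0.1 5.5 0 -1")

```text
time_s: 26.9
position: [0.4227, 0.2197, 0.1347]
tool_rot: [[-0.99, -0.139, 0.0], [-0.139, 0.99, -0.0], [-0.0, -0.0, -1.0]]
ft_force: [0.1, 0.2, -2.5]
grip_width: 0.0415
gripper_force: 43.1
```

move_arm(series="0 0 1 0 -1; 0 0 2 0 -1; 0 0 2.8 0 -1; 0 0 2.9 0 -1; 0 0 2.9 0 -1")

```text
time_s: 27.52
position: [0.4228, 0.2198, 0.1064]
tool_rot: [[-0.99, -0.14, 0.0], [-0.14, 0.99, 0.0], [-0.0, 0.0, -1.0]]
ft_force: [0.3, -0.1, -2.0]
grip_width: 0.041
gripper_force: 43.1
```

```bash
python3 -c "
from h import *
go((.4218,.2206,.1049,98.01))"
```

```text
t 27.52 at [0.4228 0.2198 0.1064] h 98.02 w 0.041 F [ 0.3 -0.1 -2. ] tilt [ 0.  0. -1.]
[0.09 0.1  0.15] turn 0.0 dist 0.002
```

move_arm(series="0.1 0.1 0.2 0 -1; 0.1 0.1 0.2 0 1; 0.1 0.1 0.2 0 1; 0.1 0.1 0.2 0 1; 0.1 0.1 0.2 0 1; 0.1 0.1 0.2 0 1")

```text
time_s: 28.28
position: [0.4216, 0.2206, 0.1043]
tool_rot: [[-0.99, -0.139, 0.0], [-0.139, 0.99, -0.0], [-0.0, -0.0, -1.0]]
ft_force: [-0.2, 1.0, -0.4]
grip_width: 0.0853
gripper_force: 0.0
```

move_arm(series="0 0 -3 0 1; 0 0 -9 0 1; 0 0 -9 0 1; 0 -3 -9 0 1; 0 -8 -9 0 1; 0 -10 -9 0 1; 0 -10 -9 0 1")

```text
time_s: 29.15
position: [0.4354, 0.1206, 0.1936]
tool_rot: [[-0.991, -0.137, -0.001], [-0.137, 0.991, 0.0], [0.001, 0.0, -1.0]]
ft_force: [0.1, 0.3, -0.7]
grip_width: 0.0854
gripper_force: 0.0
```

```bash
cat >> h.py <<'E'
def near(t,P,r=.05,cams=("top","scene"),new=True):
    for c in cams:
        if new: optics.get_image(c)
        print(c,t,[(np.round(d['point'],4).tolist(),round(d['score'],2)) for d in spotter.mark_of(t,c) if np.hypot(*(np.array(d['point'])-P)[:2])<r])
E
python3 -c "
from h import *
P=np.array
near('pyro',P((.42,.22,0))); near('lens',P((.505,.23,0)),new=False)
near('scrap1',P((.46,.06,0)),.15,new=False)
go((.4554,.1103,.08,133),(.4554,.1103,.005,133))
im=cam('scene'); cv2.imwrite('pics/s2.png',cv2.resize(im['pixels'][150:280,220:420],None,fx=4,fy=4))"
```

```text
top pyro [([0.4177, 0.2209, 0.0037], 0.55)]
scene pyro [([0.4204, 0.2196, 0.0026], 0.61)]
top lens []
scene lens [([0.5041, 0.2359, 0.1254], 0.77)]
top scrap1 [([0.4214, -0.0111, -0.0018], 0.76), ([0.4336, 0.0891, -0.0003], 0.44), ([0.5097, 0.0962, 0.0023], 0.38)]
scene scrap1 [([0.5103, 0.0979, 0.0027], 0.75), ([0.4247, -0.0057, 0.0012], 0.59), ([0.4261, 0.0918, -0.0016], 0.47)]
t 29.55 at [0.4354 0.1221 0.1943] h 98.07 w 0.0853 F [ 0.2 -0.4  0.5] tilt [-0.  0. -1.]
[-1.82 -1.45 11.43] turn -34.9 dist 0.117
[-1.82 -1.45 18.93] turn -34.9 dist 0.191
```

View pics/s2.png

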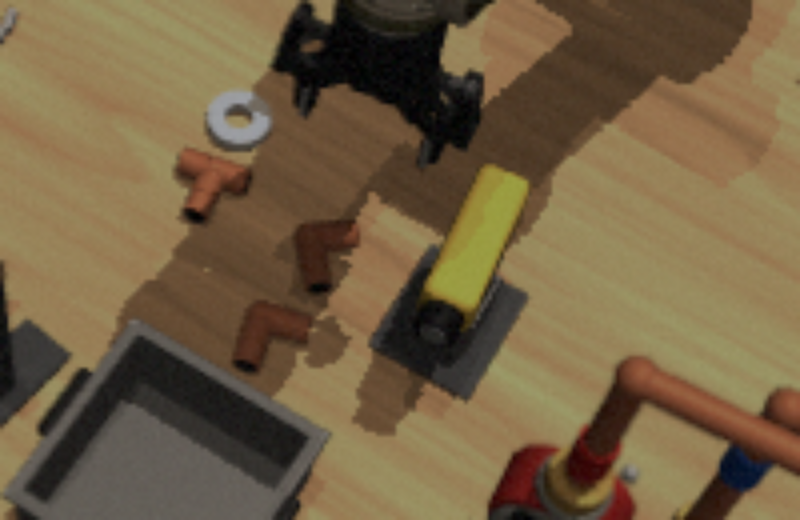

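The thermometer stands upright in the holster at (470,250), and the three scraps are unmoved. I'll use this view's pixels to check the leg headings.

```bash
python3 -c "
from h import *
im=cam('scene')
for n,L in dict(A=[(307,240),(348,233),(319,282)],B=[(262,316),(305,327),(245,360)],T=[(212,173),(194,214),(185,158),(245,181)]).items():
    W=[to_z(im,(220+u/4-.375,150+v/4-.375),.0125)[:2] for u,v in L]
    print(n,np.round(W,4).tolist(),[np.degrees(np.arctan2(*(w-W[0])[::-1])).round() for w in W[1:]])"
```

```text
A [[0.4333, 0.0904], [0.408, 0.1141], [0.4604, 0.1193]] [np.float64(137.0), np.float64(47.0)]
B [[0.513, 0.099], [0.5011, 0.1321], [0.5532, 0.1096]] [np.float64(110.0), np.float64(15.0)]
T [[0.4258, -0.0088], [0.4673, 0.0015], [0.4268, -0.0356], [0.4161, 0.0179]] [np.float64(14.0), np.float64(-88.0), np.float64(110.0)]
```

move_arm(series="-1.8 -1.4 4 -35 0.3; -1.8 -1.4 8 -35 0.3; -1.8 -1.4 11.4 -35 0.3; -1.8 -1.4 11.4 -35 0.3; -1.8 -1.4 11.4 -35 0.3")

```text
time_s: 30.28
position: [0.4554, 0.1103, 0.0802]
tool_rot: [[-0.731, -0.682, -0.0], [-0.682, 0.731, 0.0], [0.0, 0.0, -1.0]]
ft_force: [-0.1, 0.8, -0.2]
grip_width: 0.0554
gripper_force: 0.0
```

move_arm(series="-0.1 0.1 4 -3 0.3; -0.1 0.1 7.5 -3 0.3; -0.1 0.1 7.5 -3 0.3; -0.1 0.1 7.5 -3 -1; -0.1 0.1 7.5 -3 -1; -0.1 0.1 7.5 -3 -1; -0.1 0.1 7.5 -3 -1; -0.1 0.1 7.5 -3 -1", force=40)

```text
time_s: 31.28
position: [0.4563, 0.1116, 0.0069]
tool_rot: [[-0.694, -0.72, 0.003], [-0.72, 0.694, -0.0], [-0.002, -0.002, -1.0]]
ft_force: [-1.6, 0.5, 7.3]
grip_width: 0.0218
gripper_force: 37.9
```

move_arm(series="0 0 -6 0 -1; 0 0 -12.5 0 -1; 0 0 -12.5 0 -1; 0 0 -12.5 0 -1")

```text
time_s: 31.78
position: [0.455, 0.1116, 0.1307]
tool_rot: [[-0.695, -0.719, 0.001], [-0.719, 0.695, -0.0], [-0.001, -0.001, -1.0]]
ft_force: [-0.1, 0.2, -0.7]
grip_width: 0.022
gripper_force: 38.9
```

```bash
python3 -c "
from h import *
go((.670,.120,.13,136),(.66,.105,.06,136))
near('scrap1',np.array((.47,.06,0)),.12)"
```

```text
t 31.77 at [0.455  0.1116 0.1307] h 136.01 w 0.022 F [-0.1  0.2 -0.7] tilt [ 0.001 -0.    -1.   ]
[-15.53 -14.88   0.09] turn 0.0 dist 0.215
[-13.76 -15.2    7.09] turn 0.0 dist 0.217
top scrap1 [([0.4201, -0.0115, -0.0021], 0.61)]
scene scrap1 [([0.5117, 0.0992, 0.0042], 0.55), ([0.4218, -0.0053, 0.0032], 0.5), ([0.428, 0.0885, 0.1211], 0.46)]
```

move_arm(series="-3.6 -4.2 0 0 -1; -7.2 -8.3 0 0 -1; -10.8 -12.5 0 0 -1; -14.4 -16.6 0 0 -1; -14.4 -16.6 0 0 -1; -14.4 -16.6 3 0 -1; -14.4 -16.6 7 0 -1; -14.4 -16.6 7 0 -1")

```text
time_s: 32.98
position: [0.6722, 0.1, 0.0569]
tool_rot: [[-0.694, -0.72, -0.008], [-0.72, 0.694, 0.0], [0.006, 0.006, -1.0]]
ft_force: [-0.7, -0.4, 0.2]
grip_width: 0.0218
gripper_force: 39.1
```

move_arm(series="0 0 0 0 0.2; 0 0 0 0 0.2; 0 0 0 0 0.2; 0 0 -5 0 0.2; 0 0 -8 0 0.2; 0 0 -8 0 0.2")

```text
time_s: 33.72
position: [0.6759, 0.0999, 0.1438]
tool_rot: [[-0.694, -0.72, 0.006], [-0.72, 0.694, -0.0], [-0.004, -0.005, -1.0]]
ft_force: [1.3, 0.6, -1.3]
grip_width: 0.0515
gripper_force: 0.0
```

```bash
python3 -c "
from h import *
go((.543,.110,.08,108),(.543,.110,.005,108))
near('scrap1',np.array((.47,.06,0)),.35)"
```

```text
t 33.73 at [0.6759 0.0999 0.1438] h 136.02 w 0.0515 F [ 1.3  0.6 -1.3] tilt [ 0.006 -0.    -1.   ]
[ 8.53 10.29  6.29] turn 28.0 dist 0.148
[ 8.56 10.32 13.79] turn 28.0 dist 0.192
top scrap1 [([0.5578, 0.3718, 0.2037], 0.56), ([0.5098, 0.0977, 0.0013], 0.54), ([0.421, -0.0114, 0.0022], 0.45), ([0.6538, 0.0687, 0.0063], 0.44)]
scene scrap1 [([0.6484, 0.0678, 0.0071], 0.79), ([0.5096, 0.0986, 0.001], 0.59), ([0.4261, -0.0076, -0.0016], 0.46)]
```

move_arm(series="4 5 0 10 0.3; 8.5 10.2 0 20 0.3; 8.5 10.2 3 28 0.3; 8.5 10.2 6.3 28 0.3; 8.5 10.2 10 28 0.3; 8.5 10.2 13.8 28 0.3; 8.5 10.2 13.8 28 0.3; 8.5 10.2 13.8 28 0.3")

```text
time_s: 34.92
position: [0.5428, 0.1096, 0.0032]
tool_rot: [[-0.951, -0.309, 0.001], [-0.309, 0.951, -0.0], [-0.001, -0.0, -1.0]]
ft_force: [-0.1, -0.4, 0.2]
grip_width: 0.0554
gripper_force: 0.0
```

move_arm(series="0 0 0 0 -1; 0 0 0 0 -1; 0 0 0 0 -1; 0 0 0 0 -1; 0 0 0 0 -1; 0 0 -6 0 -1; 0 0 -12.5 0 -1; 0 0 -12.5 0 -1")

```text
time_s: 35.92
position: [0.5443, 0.1097, 0.1321]
tool_rot: [[-0.951, -0.309, 0.01], [-0.309, 0.951, -0.0], [-0.009, -0.003, -1.0]]
ft_force: [-0.9, 0.4, -1.5]
grip_width: 0.0214
gripper_force: 39.7
```

```bash
python3 -c "
from h import *
go((.712,.145,.13,108),(.712,.145,.065,108))
near('scrap1',np.array((.47,.06,0)),.35)"
```

```text
t 35.92 at [0.5443 0.1097 0.1321] h 108.03 w 0.0214 F [-0.9  0.4 -1.5] tilt [ 0.01 -0.   -1.  ]
[-17.04  -1.83   0.37] turn 0.0 dist 0.171
[-16.98  -1.81   6.87] turn 0.0 dist 0.184
top scrap1 [([0.42, -0.0101, -0.0022], 0.73), ([0.6533, 0.0699, 0.0061], 0.48)]
scene scrap1 [([0.6494, 0.0665, 0.0048], 0.8), ([0.4219, -0.0085, -0.0005], 0.44), ([0.5112, 0.0983, 0.1249], 0.4), ([0.4763, -0.2412, -0.0026], 0.21)]
```

move_arm(series="-5.3 -0.6 0.2 0 -1; -10.6 -1.2 0.2 0 -1; -15.9 -1.6 0.2 0 -1; -15.9 -1.6 0.2 0 -1; -15.9 -1.6 3 0 -1; -15.9 -1.6 6.5 0 -1; -15.9 -1.6 6.5 0 -1")

```text
time_s: 37.0
position: [0.6959, 0.1433, 0.0584]
tool_rot: [[-0.951, -0.309, -0.009], [-0.309, 0.951, -0.0], [0.008, 0.002, -1.0]]
ft_force: [-0.3, -0.3, -0.5]
grip_width: 0.0213
gripper_force: 39.7
```

move_arm(series="0 0 0 0 0.2; 0 0 0 0 0.2; 0 0 0 0 0.2; 0 0 -5 0 0.2; 0 0 -8 0 0.2; 0 0 -8 0 0.2")

```text
time_s: 37.75
position: [0.6996, 0.1436, 0.1459]
tool_rot: [[-0.951, -0.309, 0.006], [-0.309, 0.951, 0.0], [-0.006, -0.002, -1.0]]
ft_force: [-0.4, 0.5, -0.5]
grip_width: 0.051
gripper_force: 0.0
```

```bash
python3 -c "
from h import *
go((.455,-.001,.13,103),(.455,-.001,.005,103))
near('scrap1',np.array((.47,.06,0)),.35)"
```

```text
t 37.75 at [0.6996 0.1436 0.1459] h 108.02 w 0.051 F [-0.4  0.5 -0.5] tilt [ 0.006  0.    -1.   ]
[27.74 -6.19  1.43] turn 5.0 dist 0.285
[27.82 -6.16 13.93] turn 5.0 dist 0.317
top scrap1 [([0.4192, -0.0117, 0.0006], 0.69), ([0.6559, 0.0687, 0.0069], 0.63), ([0.6678, 0.1326, 0.0088], 0.5)]
scene scrap1 [([0.6726, 0.1326, 0.0063], 0.74), ([0.6506, 0.0658, 0.0038], 0.65), ([0.426, -0.0089, 0.0023], 0.49)]
```

move_arm(series="6 -1.3 0 1 0.3; 12 -2.6 0 3 0.3; 18 -4 0 5 0.3; 24 -5.2 1.4 5 0.3; 27.8 -6.2 3 5 0.3; 27.8 -6.2 8 5 0.3; 27.8 -6.2 8 5 0.3")

```text
time_s: 38.83
position: [0.4513, -0.0011, 0.0602]
tool_rot: [[-0.974, -0.224, -0.007], [-0.225, 0.974, 0.002], [0.006, 0.003, -1.0]]
ft_force: [-0.7, -0.1, 0.0]
grip_width: 0.0555
gripper_force: 0.0
```

move_arm(series="0 0 3 0 0.3; 0 0 5.9 0 0.3; 0 0 5.9 0 0.3; 0 0 5.9 0 -1; 0 0 5.9 0 -1; 0 0 5.9 0 -1; 0 0 5.9 0 -1; 0 0 5.9 0 -1")

```text
time_s: 39.83
position: [0.4541, -0.0014, 0.0046]
tool_rot: [[-0.974, -0.225, 0.003], [-0.225, 0.974, -0.001], [-0.002, -0.001, -1.0]]
ft_force: [-0.3, 1.2, 7.7]
grip_width: 0.0213
gripper_force: 38.8
```

move_arm(series="0 0 -6 0 -1; 0 0 -12.5 0 -1; 0 0 -12.5 0 -1")

```text
time_s: 40.2
position: [0.4551, -0.0017, 0.1328]
tool_rot: [[-0.974, -0.225, 0.009], [-0.225, 0.974, -0.002], [-0.008, -0.004, -1.0]]
ft_force: [0.0, -0.6, -1.4]
grip_width: 0.0216
gripper_force: 39.9
```

```bash
python3 -c "
from h import *
go((.725,.115,.13,103),(.725,.11,.075,103))
near('scrap1',np.array((.47,.06,0)),.35)"
```

```text
t 40.2 at [ 0.4551 -0.0017  0.1328] h 103.03 w 0.0216 F [ 0.  -0.6 -1.4] tilt [ 0.009 -0.002 -1.   ]
[-28.93   5.29   0.5 ] turn 0.0 dist 0.294
[-28.77   4.82   6.  ] turn 0.0 dist 0.298
top scrap1 [([0.6525, 0.0668, 0.0068], 0.52), ([0.6727, 0.1318, 0.0053], 0.44)]
scene scrap1 [([0.6496, 0.0667, 0.0063], 0.6), ([0.4213, -0.0088, 0.1235], 0.45)]
```

move_arm(series="-6 1 0.3 0 -1; -12 2 0.3 0 -1; -18 3 0.3 0 -1; -24 4.2 0.3 0 -1; -28.7 4.8 0.3 0 -1; -28.7 4.8 0.3 0 -1; -28.7 4.8 5.8 0 -1; -28.7 4.8 5.8 0 -1")

```text
time_s: 41.4
position: [0.7187, 0.1097, 0.0647]
tool_rot: [[-0.974, -0.225, -0.012], [-0.225, 0.974, 0.0], [0.012, 0.003, -1.0]]
ft_force: [0.7, 0.5, -1.5]
grip_width: 0.0217
gripper_force: 39.8
```

move_arm(series="0 0 0 0 0.2; 0 0 0 0 0.2; 0 0 0 0 0.2; 0 0 -5 0 0.2; 0 0 -10 0 0.2; 0 0 -10 0 0.2; 5 0 -12 0 0.2; 10 0 -12 0 0.2")

```text
time_s: 42.4
position: [0.6238, 0.0872, 0.191]
tool_rot: [[-0.974, -0.225, 0.002], [-0.225, 0.974, -0.0], [-0.002, -0.001, -1.0]]
ft_force: [1.3, -0.8, -0.3]
grip_width: 0.0512
gripper_force: 0.0
```

move_arm(series="6 0 0 0 0; 8 -5 0 0 0; 12 -9 0 0 0; 12 -9 0 0 0")

```text
time_s: 42.9
position: [0.5265, -0.0296, 0.1904]
tool_rot: [[-0.975, -0.221, -0.001], [-0.221, 0.975, -0.0], [0.001, -0.0, -1.0]]
ft_force: [-0.1, 0.8, -0.4]
grip_width: 0.043
gripper_force: 0.0
```

```bash
python3 -c "
from h import *
P=np.array
near('scrap1',P((.47,.06,0)),.35)
for n,p in[('spanner_red',(.473,-.24,0)),('spanner_red_eye',(.543,-.222,0)),('spanner_blue',(.478,-.36,0)),('spanner_blue_eye',(.549,-.355,0))]: near(n,P(p),.06,new=False)
im=cam('top')
for n,lo,hi,p in[('red',(0,180,60),(4,255,255),(.473,-.238,.014)),('blue',(104,140,60),(114,255,255),(.478,-.36,.014))]: print(n,rect(im,col(im,lo,hi,p,30),.014))
go((.475,-.24,.25,104),(.473,-.24,.002,104))
s=cam('scene')['pixels']; cv2.imwrite('pics/s3.png',cv2.resize(s[130:320,140:340],None,fx=3,fy=3))"
```

```text
top scrap1 [([0.6695, 0.1318, 0.0069], 0.48), ([0.6535, 0.0716, 0.0077], 0.41)]
scene scrap1 [([0.6724, 0.1346, 0.0054], 0.66), ([0.7044, 0.0959, 0.006], 0.59), ([0.6495, 0.068, 0.0051], 0.55)]
top spanner_red [([0.4778, -0.241, 0.0043], 0.51)]
scene spanner_red [([0.4717, -0.2425, -0.004], 0.63)]
top spanner_red_eye [([0.5397, -0.2219, 0.012], 0.75)]
scene spanner_red_eye [([0.5449, -0.2209, 0.0073], 0.68)]
top spanner_blue [([0.4769, -0.363, -0.0002], 0.76)]
scene spanner_blue [([0.4766, -0.358, 0.0018], 0.66)]
top spanner_blue_eye [([0.5512, -0.3528, 0.0085], 0.84)]
scene spanner_blue_eye [([0.5459, -0.3532, 0.0062], 0.56)]
red [ 475.2 -241.4   66.4   11.7   14.3]
blue [ 482.4 -363.3   65.4   13.1    5.3]
t 43.55 at [ 0.5281 -0.027   0.1903] h 103.04 w 0.0426 F [ 0.1 -0.5 -0.1] tilt [-0.  0. -1.]
[  9.98 -19.55  -5.97] turn -1.0 dist 0.227
[ 10.17 -19.51  18.83] turn -1.0 dist 0.29
```

View pics/s3.png

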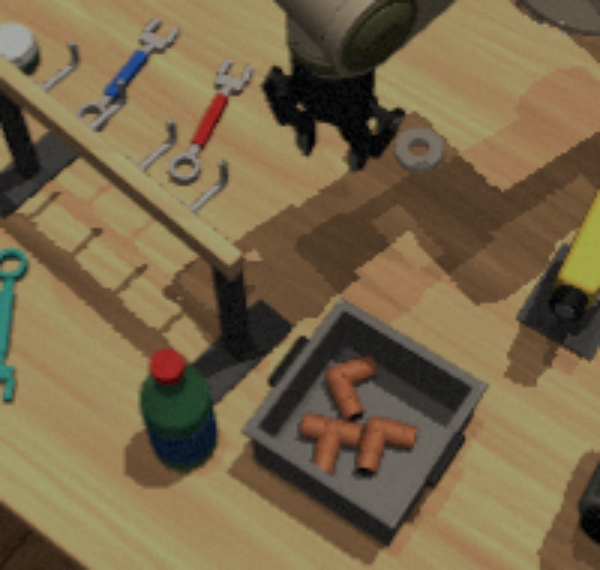

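The tub (365,415) holds all three copper pieces. The red spanner (210,125) and blue spanner (125,75) are unmoved. I'll take the red one next.

move_arm(series="2.5 -5 0 -1.5 0; 5 -10 0 -1.5 0; 7.5 -15 0 -1.5 0; 10 -19.6 3 -1.5 0; 10 -19.6 7 -1.5 0; 10 -19.6 12 -1.5 0; 10 -19.6 15 -1.5 0; 10 -19.6 15 -1.5 0")

```text
time_s: 44.6
position: [0.474, -0.2401, 0.0388]
tool_rot: [[-0.968, -0.25, -0.003], [-0.25, 0.968, 0.003], [0.002, 0.003, -1.0]]
ft_force: [0.2, -0.5, 0.3]
grip_width: 0.0423
gripper_force: 0.0
```

```bash
python3 -c "
from h import *
go((.4745,-.2405,.002,104.5))
a=[]
for n in('top','scene'):
    im=cam(n);u=px(im,(.4845,-.24,.01))[0].astype(int);a.append(cv2.resize(im['pixels'][u[1]-40:u[1]+40,u[0]-40:u[0]+40],(400,400)))
cv2.imwrite('pics/r1.png',np.hstack(a))"
```

```text
t 44.6 at [ 0.474  -0.2401  0.0388] h 104.51 w 0.0423 F [ 0.2 -0.5  0.3] tilt [-0.003  0.003 -1.   ]
[-0.05 -0.06  3.68] turn 0.0 dist 0.037
```

View pics/r1.png

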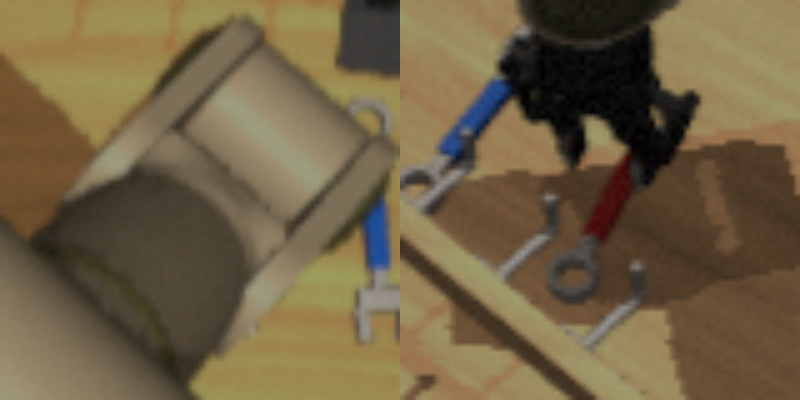

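```bash
python3 -c "
from h import *
im=cam('scene');u=px(im,(.4845,-.24,.01))[0].astype(int)
f=lambda P:((px(im,P)[0]-u+40)*5+(400,0)).round()
print(f((.474,-.2401,.0388)),f((.474,-.2401,.007)),f((.509,-.231,.007)),f((.5423,-.2215,.014)))"
```

```text
[610. 169.] [614. 195.] [592. 235.] [572. 270.]
```

Projecting the gripper's ground point gives (614,195), which lies on the spanner's line from ring (572,275) to grip (635,165). It is aligned, so I'll descend and grip.

move_arm(series="0 0 2 0 0; 0 0 3.6 0 0; 0 0 3.6 0 0; 0 0 3.6 0 -1; 0 0 3.6 0 -1; 0 0 3.6 0 -1; 0 0 3.6 0 -1; 0 0 3.6 0 -1", force=80)

```text
time_s: 45.75
position: [0.4753, -0.2411, 0.0058]
tool_rot: [[-0.968, -0.251, 0.002], [-0.251, 0.968, -0.002], [-0.001, -0.002, -1.0]]
ft_force: [-0.5, 0.5, 7.1]
grip_width: 0.0133
gripper_force: 78.6
```

move_arm(series="0 0 -2 0 -1; 0 0 -8 0 -1; 0 0 -14 0 -1; 0 0 -20 0 -1; 0 0 -26.5 0 -1; 0 0 -26.5 0 -1; 0 0 -26.5 0 -1")

```text
time_s: 46.62
position: [0.4743, -0.2403, 0.2686]
tool_rot: [[-0.968, -0.251, -0.001], [-0.251, 0.968, 0.001], [0.001, 0.001, -1.0]]
ft_force: [-0.2, -0.4, -2.8]
grip_width: 0.0135
gripper_force: 78.9
```

```bash
python3 -c "
from h import *
go((.520,-.165,.268,83.8),(.5374,-.1524,.268,83.8))
for c in('top','scene'):
    optics.get_image(c)
    for t in('spanner_red','spanner_red_eye'): print(c,t,[(np.round(d['point'],4).tolist(),round(d['score'],2)) for d in spotter.mark_of(t,c)])"
```

```text
t 46.62 at [ 0.4743 -0.2403  0.2686] h 104.52 w 0.0135 F [-0.2 -0.4 -2.8] tilt [-0.001  0.001 -1.   ]
[-6.31  6.14  0.06] turn 20.7 dist 0.088
[-8.31  6.92  0.06] turn 20.7 dist 0.108
top spanner_red [([0.4724, -0.24, 0.2673], 0.51)]
top spanner_red_eye []
scene spanner_red [([0.471, -0.2402, 0.2603], 0.49), ([0.6484, 0.0681, 0.0048], 0.26)]
scene spanner_red_eye [([0.5438, -0.2226, 0.2695], 0.72)]
```

move_arm(series="0 2 0 10 -1; -3 5 0 20.7 -1; -5.5 6.9 0 20.7 -1; -8.2 6.9 0 20.7 -1; -8.2 6.9 0 20.7 -1; -8.2 6.9 0 20.7 -1; -8.2 6.9 0 20.7 -1; -8.2 6.9 0 20.7 -1")

```text
time_s: 47.92
position: [0.5364, -0.1537, 0.2695]
tool_rot: [[-0.994, 0.108, 0.0], [0.108, 0.994, -0.0], [-0.0, -0.0, -1.0]]
ft_force: [0.5, 0.0, -1.8]
grip_width: 0.0133
gripper_force: 78.9
```

```bash
python3 -c "
from h import *
go((.5364,-.1523,.268,83.8))
for c in('top','scene'):
    im=cam(c)
    for t in('spanner_red_eye','hook1'): print(c,t,[(np.round(d['point'],4).tolist(),round(d['score'],2)) for d in spotter.mark_of(t,c)])
    u=px(im,(.607,-.160,.239))[0].astype(int); print(c,[((px(im,P)[0]-u+25)*8).round() for P in((.607,-.16,.239),(.607,-.16,.262),(.607,-.16,.27))])
    cv2.imwrite(f'pics/h_{c}.png',cv2.resize(im['pixels'][u[1]-25:u[1]+25,u[0]-25:u[0]+25],(400,400),interpolation=2))
cv2.imwrite('pics/h1.png',np.hstack([cv2.imread(f'pics/h_{c}.png') for c in('top','scene')]))"
```

```text
t 47.92 at [ 0.5364 -0.1537  0.2695] h 83.78 w 0.0133 F [ 0.5  0.  -1.8] tilt [ 0. -0. -1.]
[0.02 0.14 0.15] turn -0.0 dist 0.002
top spanner_red_eye []
top hook1 [([0.6171, -0.0886, 0.2391], 0.87), ([0.5911, -0.2992, 0.2406], 0.87)]
top [array([207., 205.]), array([212., 188.]), array([214., 181.])]
scene spanner_red_eye [([0.607, -0.1593, 0.2699], 0.66)]
scene hook1 [([0.6165, -0.0915, 0.241], 0.96), ([0.606, -0.1606, 0.2388], 0.95), ([0.6029, -0.2268, 0.2382], 0.88), ([0.5954, -0.2994, 0.2396], 0.76), ([0.5059, 0.4587, 0.2104], 0.59), ([0.6499, 0.0684, 0.0054], 0.46)]
scene [array([207., 207.]), array([201., 170.]), array([199., 157.])]
```

View pics/h1.png

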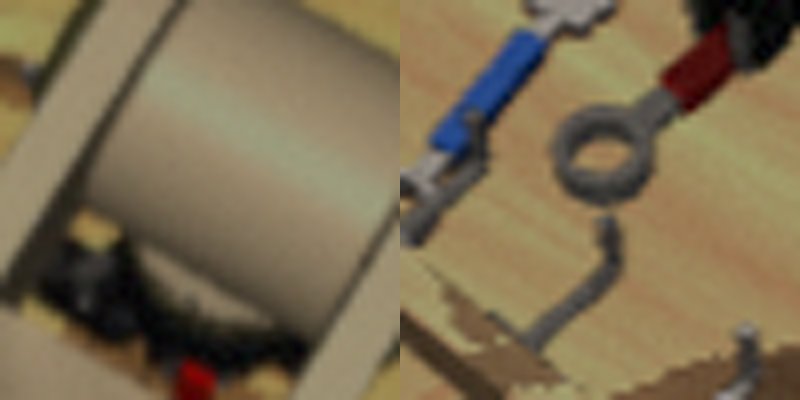

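On the right, the ring is at (604,153) above the hook tip at (608,218), so it is slightly short of the tip. I'll triangulate the tip and ring from pixels.

```bash
python3 -c "
from h import *
im=cam('scene'); u=px(im,(.607,-.160,.239))[0].astype(int)
f=lambda x,y,z:to_z(im,((x-400-3.5)/8+u[0]-25,(y-3.5)/8+u[1]-25),z).round(4)
print('tip1',f(608,218,.239),'tip0',f(748,330,.239),'tip2',f(474,114,.239),'ring(z.2707)',f(604,153,.2707),'bend1',f(613,262,.205))
t=cam('top')
for n,c in(('h0',(476,140)),('h1',(563,158)),('h2',(648,172)),('h3',(740,182))): print(n,to_z(t,(150+c[0]/4-.375,140+c[1]/4-.375),.239).round(4))
a=cv2.imread('pics/scene0.png')[145:185,175:235]; cv2.imwrite('pics/rail.png',cv2.resize(im['pixels'][130:205,150:225],None,fx=8,fy=8,interpolation=2))
for p in((.617,-.091),(.607,-.160),(.6007,-.2295),(.5943,-.2985)): print(((px(im,(*p,.239))[0]-(150,130))*8+3.5).round())
"
```

```text
tip1 [ 0.6101 -0.1587  0.239 ] tip0 [ 0.6181 -0.0886  0.239 ] tip2 [ 0.6033 -0.2276  0.239 ] ring(z.2707) [ 0.6046 -0.1611  0.2707] bend1 [ 0.6081 -0.1622  0.205 ]
h0 [ 0.6125 -0.0933  0.239 ]
h1 [ 0.6021 -0.1617  0.239 ]
h2 [ 0.5949 -0.228   0.239 ]
h3 [ 0.5912 -0.2993  0.239 ]
[513. 428.]
[379. 314.]
[243. 211.]
[113. 112.]
```

View pics/rail.png

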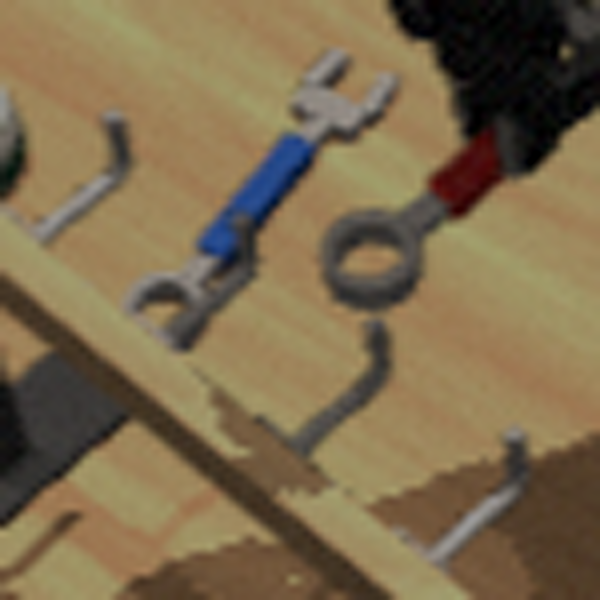

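move_arm(series="-0.4 0.2 0 0 -1; -0.4 0.2 1 0 -1; -0.4 0.2 1.8 0 -1; -0.4 0.2 2.3 0 -1; -0.4 0.2 2.8 0 -1; -0.4 0.2 3.1 0 -1; -0.4 0.2 3.1 0 -1")

```text
time_s: 49.2
position: [0.541, -0.1518, 0.2382]
tool_rot: [[-0.994, 0.108, -0.0], [0.108, 0.994, 0.0], [0.0, 0.0, -1.0]]
ft_force: [-0.1, -0.6, -1.9]
grip_width: 0.0129
gripper_force: 78.9
```

```bash
python3 -c "
from h import *
go((.5404,-.1523,.213,83.8))
im=cam('scene');cv2.imwrite('pics/rail2.png',cv2.resize(im['pixels'][150:200,170:220],None,fx=10,fy=10,interpolation=2))"
```

```text
t 49.2 at [ 0.541  -0.1518  0.2382] h 83.81 w 0.0129 F [-0.1 -0.6 -1.9] tilt [-0.  0. -1.]
[ 0.05 -0.06  2.52] turn 0.0 dist 0.025
```

View pics/rail2.png

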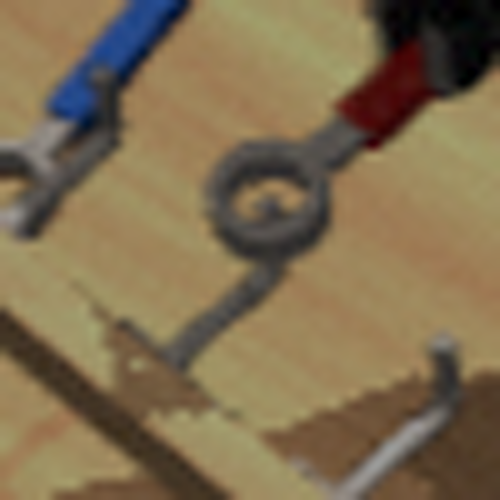

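The hook tip shows centred in the ring hole at (268,207), with no contact force. I'll lower to the arm and let go.

move_arm(series="0 0 1 0 -1; 0 0 1.8 0 -1; 0 0 2.2 0 -1; 0 0 2.2 0 -1; 0 0 2.2 0 -1")

```text
time_s: 49.88
position: [0.5412, -0.1519, 0.2166]
tool_rot: [[-0.994, 0.108, 0.0], [0.108, 0.994, -0.0], [-0.0, -0.0, -1.0]]
ft_force: [-0.8, 0.0, -1.3]
grip_width: 0.0134
gripper_force: 78.9
```

move_arm(series="0 0 0 0 0.5; 0 0 0 0 0.5; 0 0 0 0 0.5; 0 0 0 0 0.5; 0 0 0 0 0.5; 0 0 0 0 0.5; 0 0 0 0 0.5; 0 0 0 0 0.5")

```text
time_s: 50.88
position: [0.541, -0.1518, 0.2163]
tool_rot: [[-0.994, 0.108, 0.0], [0.108, 0.994, -0.0], [-0.0, 0.0, -1.0]]
ft_force: [-0.4, 0.8, 0.9]
grip_width: 0.0641
gripper_force: 0.0
```

move_arm(series="0 0 -4 0 0.5; 0 0 -9 0 0.5; 0 0 -9 0 0.5; 5 -3 -9 0 0.5; 8 -6 -9 0 0.5; 8 -6 -9 0 0.5")

```text
time_s: 51.62
position: [0.4534, -0.2038, 0.3059]
tool_rot: [[-0.994, 0.111, -0.001], [0.111, 0.994, 0.0], [0.001, 0.0, -1.0]]
ft_force: [0.3, -0.7, -0.1]
grip_width: 0.0637
gripper_force: 0.0
```

```bash
python3 -c "
from h import *
P=np.array
for n,p in[('spanner_red',(.55,-.16,0)),('spanner_red_eye',(.6,-.16,0))]: near(n,P(p),.1)
for n,p in[('spanner_blue',(.478,-.36,0)),('spanner_blue_eye',(.549,-.355,0))]: near(n,P(p),.06,new=False)
im=cam('top'); print(rect(im,col(im,(104,140,60),(114,255,255),(.478,-.36,.014),30),.014))
go((.478,-.3605,.25,95.5),(.478,-.3605,.04,95.5))
im=cam('scene');cv2.imwrite('pics/rail3.png',cv2.resize(im['pixels'][110:240,130:260],None,fx=4,fy=4,interpolation=2))"
```

```text
top spanner_red []
scene spanner_red [([0.6125, -0.1565, 0.1291], 0.72), ([0.6167, -0.0903, 0.2378], 0.48)]
top spanner_red_eye [([0.6262, -0.1572, 0.2012], 0.63)]
scene spanner_red_eye [([0.6349, -0.1574, 0.1991], 0.57)]
top spanner_blue [([0.475, -0.3645, 0.0027], 0.48)]
scene spanner_blue [([0.4768, -0.3588, 0.0027], 0.63)]
top spanner_blue_eye []
scene spanner_blue_eye [([0.5469, -0.3571, 0.0058], 0.55)]
[ 473.2 -364.1   47.    13.     5.8]
t 52.27 at [ 0.4552 -0.2027  0.3063] h 83.83 w 0.0639 F [ 0.3 -0.1  0.5] tilt [-0. -0. -1.]
[ -3.97 -15.44   5.63] turn -11.7 dist 0.169
[ -3.97 -15.44  26.63] turn -11.7 dist 0.31
```

View pics/rail3.png

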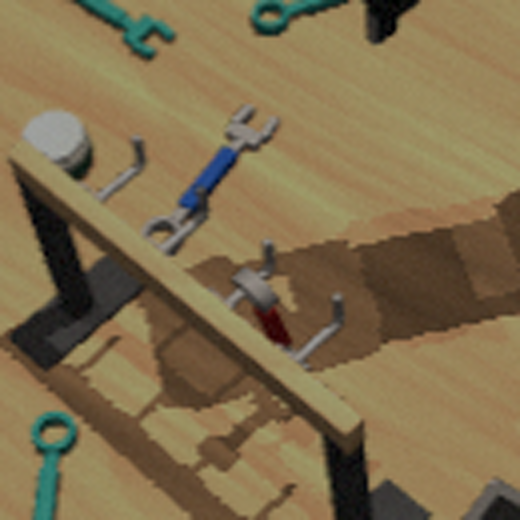

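The red spanner hangs on hook1, with its ring at (258,288) and the grip below. Blue is next.

move_arm(series="-1.5 -5 3 -6 0; -3 -10 6 -11.7 0; -4 -15.5 9 -11.7 0; -4 -15.5 15 -11.7 0; -4 -15.5 21 -11.7 0; -4 -15.5 26.6 -11.7 0; -4 -15.5 26.6 -11.7 0; -4 -15.5 26.6 -11.7 0")

```text
time_s: 53.32
position: [0.479, -0.3622, 0.0426]
tool_rot: [[-0.995, -0.096, 0.002], [-0.096, 0.995, -0.003], [-0.002, -0.003, -1.0]]
ft_force: [-0.0, 0.2, 0.6]
grip_width: 0.0427
gripper_force: 0.0
```

```bash
python3 -c "
from h import *
go((.478,-.361,.004,95.5))
im=cam('scene'); near('spanner_blue',np.array((.478,-.36,0)),.06,('scene',),False); near('spanner_blue_eye',np.array((.548,-.355,0)),.06,('scene',),False)
f=lambda P:((px(im,P)[0]-(160,120))*7+3).round()
print('tcp ground',f((.478,-.361,.014)),'eye',f((.548,-.355,.014)))
cv2.imwrite('pics/b1.png',cv2.resize(im['pixels'][120:190,160:230],None,fx=7,fy=7,interpolation=2))"
```

```text
t 53.33 at [ 0.479  -0.3622  0.0426] h 95.52 w 0.0427 F [-0.   0.2  0.6] tilt [ 0.002 -0.003 -1.   ]
[0.1  0.14 3.86] turn 0.0 dist 0.039
scene spanner_blue [([0.4776, -0.3585, 0.0027], 0.53)]
scene spanner_blue_eye [([0.5445, -0.3516, 0.0028], 0.42)]
tcp ground [159. 235.] eye [ 77. 333.]
```

View pics/b1.png

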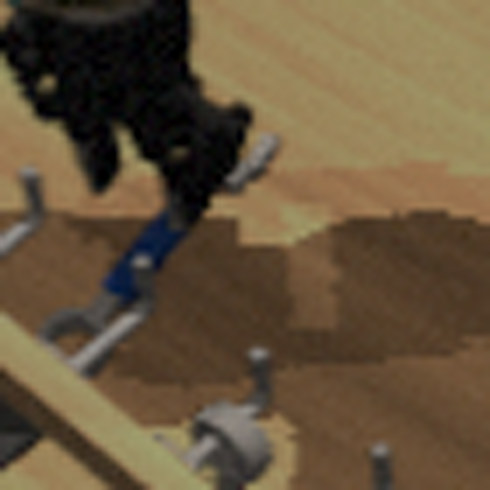

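The gripper's ground point (159,235) lies on the blue grip's line from (110,285) to (180,215). I'll descend and grip.

move_arm(series="0.1 0.1 2 0 0; 0.1 0.1 3.8 0 0; 0.1 0.1 3.8 0 0; 0.1 0.1 3.8 0 -1; 0.1 0.1 3.8 0 -1; 0.1 0.1 3.8 0 -1; 0.1 0.1 3.8 0 -1; 0.1 0.1 3.8 0 -1", force=80)

```text
time_s: 54.48
position: [0.4776, -0.361, 0.0041]
tool_rot: [[-0.995, -0.096, 0.002], [-0.096, 0.995, -0.002], [-0.002, -0.003, -1.0]]
ft_force: [-0.9, 0.8, 5.9]
grip_width: 0.0131
gripper_force: 79.5
```

move_arm(series="0 0 -2 0 -1; 0 0 -8 0 -1; 0 0 -14 0 -1; 0 0 -20 0 -1; 0 0 -26.5 0 -1; 0 0 -26.5 0 -1; 0 0 -26.5 0 -1")

```text
time_s: 55.35
position: [0.4767, -0.36, 0.2668]
tool_rot: [[-0.995, -0.096, -0.001], [-0.096, 0.995, 0.001], [0.001, 0.001, -1.0]]
ft_force: [0.0, -0.6, -0.8]
grip_width: 0.0136
gripper_force: 78.6
```

```bash
python3 -c "
from h import *
go((.5275,-.2905,.268,83.8))
for c in('scene',):
    for i in range(2):
      optics.get_image(c)
      for t in('spanner_blue','spanner_blue_eye','hook3'): print(c,t,[(np.round(d['point'],4).tolist(),round(d['score'],2)) for d in spotter.mark_of(t,c) if d['point'][2]>.18])"
```

```text
t 55.35 at [ 0.4767 -0.36    0.2668] h 95.52 w 0.0136 F [ 0.  -0.6 -0.8] tilt [-0.001  0.001 -1.   ]
[-5.72  6.43 -0.12] turn 11.7 dist 0.086
scene spanner_blue [([0.4748, -0.3543, 0.2649], 0.6), ([0.6107, -0.1589, 0.2394], 0.23)]
scene spanner_blue_eye [([0.5457, -0.3534, 0.2701], 0.54)]
scene hook3 [([0.6073, -0.1584, 0.2406], 0.91), ([0.6004, -0.2287, 0.2377], 0.85), ([0.6155, -0.0907, 0.2394], 0.84), ([0.5933, -0.3004, 0.2353], 0.56)]
scene spanner_blue [([0.477, -0.3547, 0.2639], 0.5)]
scene spanner_blue_eye [([0.5434, -0.3506, 0.2683], 0.72)]
scene hook3 [([0.6162, -0.0913, 0.24], 0.9), ([0.5927, -0.2983, 0.2373], 0.86), ([0.6067, -0.16, 0.2384], 0.62), ([0.6018, -0.2282, 0.2377], 0.59)]
```

move_arm(series="0 2 -0.1 6 -1; -2 5 -0.1 11.7 -1; -4 6.4 -0.1 11.7 -1; -5.9 6.4 -0.1 11.7 -1; -5.9 6.4 -0.1 11.7 -1; -5.9 6.4 -0.1 11.7 -1; -5.9 6.4 -0.1 11.7 -1; -5.9 6.4 -0.1 11.7 -1")

```text
time_s: 56.75
position: [0.5292, -0.2912, 0.2685]
tool_rot: [[-0.994, 0.108, 0.0], [0.108, 0.994, -0.0], [-0.0, -0.0, -1.0]]
ft_force: [-0.1, -0.2, -1.5]
grip_width: 0.0134
gripper_force: 78.6
```

```bash
python3 -c "
from h import *
go((.529,-.291,.268,83.8))
im=cam('scene');u=px(im,(.597,-.2985,.239))[0].astype(int)
h,e=[((px(im,P)[0]-u+25)*10+4.5).round() for P in((.597,-.2985,.239),(.597,-.2985,.2695))]; print(u,h,e)
cv2.imwrite('pics/k1.png',cv2.resize(im['pixels'][u[1]-25:u[1]+25,u[0]-25:u[0]+25],None,fx=10,fy=10,interpolation=2))"
```

```text
t 56.75 at [ 0.5292 -0.2912  0.2685] h 83.78 w 0.0134 F [-0.1 -0.2 -1.5] tilt [ 0. -0. -1.]
[0.02 0.02 0.05] turn -0.0 dist 0.001
[163 144] [255. 256.] [239. 192.]
```

View pics/k1.png

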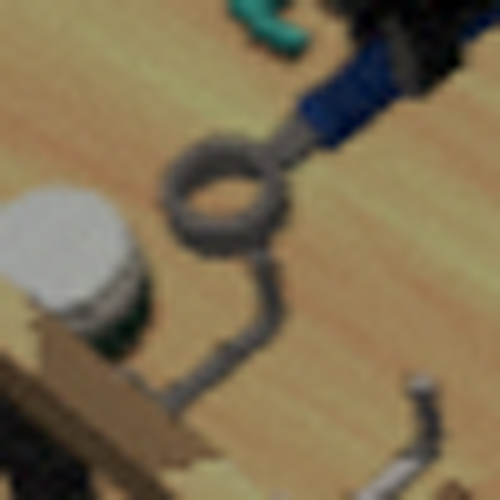

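The ring centre is at (226,196) and the tip at about (260,255); the ring should sit about 17 px further right, so I'll shift −4 mm in x and +3 mm in y. Then I'll lower part way and check.

move_arm(series="0.4 0.3 0 0 -1; 0.4 0.3 0.8 0 -1; 0.4 0.3 1.6 0 -1; 0.4 0.3 2.2 0 -1; 0.4 0.3 2.7 0 -1; 0.4 0.3 3 0 -1; 0.4 0.3 3 0 -1")

```text
time_s: 57.68
position: [0.5259, -0.2875, 0.2382]
tool_rot: [[-0.994, 0.108, -0.0], [0.108, 0.994, 0.0], [0.0, 0.0, -1.0]]
ft_force: [-0.1, -0.8, -2.4]
grip_width: 0.0134
gripper_force: 78.6
```

```bash
python3 -c "
from h import *
go((.529,-.291,.216,83.8))
im=cam('scene')
cv2.imwrite('pics/k2.png',cv2.resize(im['pixels'][119:169,138:188],None,fx=10,fy=10,interpolation=2))"
```

```text
t 57.67 at [ 0.5259 -0.2875  0.2382] h 83.82 w 0.0134 F [-0.1 -0.8 -2.4] tilt [-0.  0. -1.]
[-0.34 -0.31  2.21] turn 0.0 dist 0.023
```

View pics/k2.png

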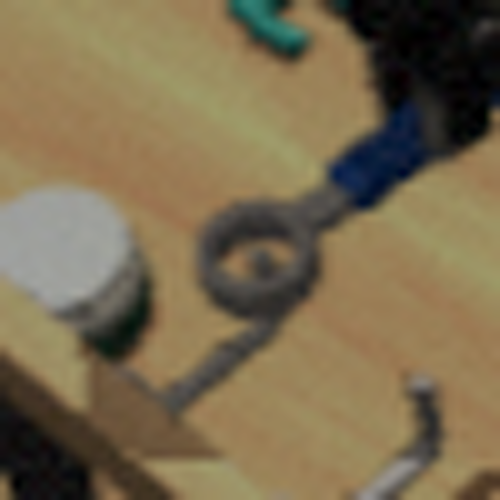

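The tip shows inside the hole at (262,262). I'll lower and release. Counting back, that was my 16th picture and the limit is 14, so I'll view no more and check by numbers only.

move_arm(series="0 0 1 0 -1; 0 0 1.8 0 -1; 0 0 2.2 0 -1; 0 0 2.2 0 -1; 0 0 2.2 0 -1")

```text
time_s: 58.35
position: [0.526, -0.2876, 0.2166]
tool_rot: [[-0.994, 0.108, 0.0], [0.108, 0.994, -0.0], [-0.0, -0.0, -1.0]]
ft_force: [-0.9, 1.0, -1.2]
grip_width: 0.0134
gripper_force: 78.6
```

move_arm(series="0 0 0 0 0.5; 0 0 0 0 0.5; 0 0 0 0 0.5; 0 0 0 0 0.5; 0 0 0 0 0.5; 0 0 0 0 0.5; 0 0 0 0 0.5; 0 0 0 0 0.5")

```text
time_s: 59.35
position: [0.5259, -0.2875, 0.2163]
tool_rot: [[-0.994, 0.108, -0.0], [0.108, 0.994, -0.0], [-0.0, -0.0, -1.0]]
ft_force: [0.8, 1.1, 0.3]
grip_width: 0.0642
gripper_force: 0.0
```

move_arm(series="0 0 -4 0 0.5; 0 0 -9 0 0.5; 0 0 -9 0 0.5; 5 3 -9 0 0.5; 10 6 -9 0 0.5; 15 10 -9 0 0.5; 15 10 -9 0 0.5; 15 10 -9 0 0.5")

```text
time_s: 60.35
position: [0.3878, -0.1721, 0.3062]
tool_rot: [[-0.994, 0.108, 0.0], [0.108, 0.994, -0.0], [-0.0, -0.0, -1.0]]
ft_force: [-0.5, -1.2, -0.5]
grip_width: 0.0642
gripper_force: 0.0
```

move_arm(series="0 0 0 0 0.5; 0 0 0 0 0.5; 0 0 0 0 0.5; 0 0 0 0 0.5; 0 0 0 0 0.5; 0 0 0 0 0.5; 0 0 0 0 0.5; 0 0 0 0 0.5")

```text
time_s: 61.35
position: [0.3876, -0.1719, 0.3063]
tool_rot: [[-0.994, 0.108, 0.0], [0.108, 0.994, -0.0], [-0.0, -0.0, -1.0]]
ft_force: [-0.3, 0.8, 0.9]
grip_width: 0.0637
gripper_force: 0.0
```

```bash
python3 -c "
from h import *
go()
for c in('top','scene'):
    optics.get_image(c)
    for t in('spanner_red','spanner_red_eye','spanner_blue','spanner_blue_eye','scrap1','pyro','lens','tin','tape_roll','cleaner'): print(c,t,[(np.round(d['point'],3).tolist(),round(d['score'],2)) for d in spotter.mark_of(t,c)])"
```

```text
t 61.35 at [ 0.3876 -0.1719  0.3063] h 83.82 w 0.0637 F [-0.3  0.8  0.9] tilt [ 0. -0. -1.]
top spanner_red [([0.56, 0.37, -0.002], 0.6), ([0.649, -0.142, 0.131], 0.51)]
top spanner_red_eye [([0.633, -0.164, 0.201], 0.49), ([0.606, -0.162, 0.236], 0.2)]
top spanner_blue [([0.383, -0.586, -0.002], 0.74), ([0.805, -0.253, 0.002], 0.71), ([0.606, -0.298, 0.129], 0.69), ([0.508, 0.456, 0.207], 0.68), ([0.238, -0.406, 0.002], 0.59)]
top spanner_blue_eye [([0.299, -0.442, 0.007], 0.87), ([0.753, -0.297, 0.005], 0.79), ([0.619, -0.298, 0.201], 0.7), ([0.384, -0.659, 0.01], 0.58), ([0.632, -0.161, 0.2], 0.48)]
top scrap1 [([0.701, 0.092, 0.007], 0.71), ([0.606, -0.164, 0.238], 0.68), ([0.671, 0.134, 0.005], 0.6), ([0.652, 0.068, 0.004], 0.46)]
top pyro [([0.419, 0.221, 0.004], 0.96)]
top lens [([0.56, 0.373, -0.0], 0.64), ([0.507, 0.236, 0.122], 0.57)]
top tin [([0.534, -0.492, 0.002], 0.76), ([0.506, 0.232, 0.124], 0.16)]
top tape_roll [([0.367, -0.025, 0.0], 0.44)]
top cleaner [([0.792, -0.022, 0.0], 0.91)]
scene spanner_red [([0.596, -0.302, 0.238], 0.18)]
scene spanner_red_eye [([0.637, 
[... 222 characters left out ...]
 0.23)]
scene spanner_blue_eye [([0.75, -0.297, 0.005], 0.8), ([0.638, -0.161, 0.198], 0.73), ([0.613, -0.295, 0.198], 0.66), ([0.384, -0.659, 0.01], 0.58), ([0.298, -0.439, 0.007], 0.56)]
scene scrap1 [([0.704, 0.099, 0.006], 0.77), ([0.673, 0.128, 0.009], 0.76), ([0.6, -0.229, 0.237], 0.64), ([0.65, 0.067, 0.005], 0.49), ([0.64, -0.16, 0.198], 0.22)]
scene pyro [([0.423, 0.223, 0.006], 0.66), ([0.556, 0.375, -0.001], 0.61), ([0.674, 0.133, 0.01], 0.58)]
scene lens [([0.422, 0.22, 0.004], 0.67), ([0.504, 0.233, 0.123], 0.65), ([0.617, -0.091, 0.24], 0.18)]
scene tin []
scene tape_roll [([0.637, -0.16, 0.198], 0.37)]
scene cleaner [([0.79, -0.02, 0.002], 0.66), ([0.705, 0.098, 0.006], 0.34)]
```

```bash
python3 -c "
from rig import order; print(order.close_job())"
```

```text
the job is handed in; nothing more can be done
None
```

The job is handed in after about 61 s of robot time, and no verdict came back: both readings were held for about 4 s each, flow then return, with the thermometer back upright in its holster, the three copper pieces in the tub, the red and blue spanners on hooks 1 and 3, and the tin, tape roll, cleaner bottle and turquoise look-alikes untouched; I viewed 16 pictures, two over the limit of 14.

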